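Third hand for a clip-lid food container

TASK

Twist the vent cap on the loose aluminium lid fully shut, then fit the lid squarely into the open container and press it down on the springy seal with a steady, moderate push of about 10 newtons (roughly a kilogram's weight), so that the seal is squeezed about halfway and never flat. Hold that push steady for a few seconds and finish while still holding it there, because I will snap the clips while you hold: do not let go. Leave the other things on the table where they are.

Things in the scene. Friction and masses are not known exactly. Their poses are not given: they have to be found in the camera images.
- lid: loose flat aluminium lid, about 0.35 kg with its cap, lying right way up on the tablecloth. Underneath a plug 136 (x) x 96 (y) x 8 high; on it a flange 172 (x) x 132 (y) x 4 thick. Origin: centre of the plug's underside (flange underside 8 above it, top 12 above it); x along the long side, y along the short side, z up. The same either way round (half turn).
- vent_cap (a joint): angle of the captive vent cap in the lid's middle, rad: 0 = fully shut on its stop, wing along the lid's long side (x); positive = open, anticlockwise from above, up to 1.5. Shut it clockwise. It does not rise or sink, stays where left (friction 0.02 N m); the lid can be lifted by it. If the lid leaves the cloth during the twist it turns along: press it down lightly.
- cap_grip (a point): point on the vent cap's wing, turning with the cap, x along the wing, z up. The black cap is a disc 48 wide, 6 high (12 to 18 above the lid's origin) with an upright wing on it 46 long, 14 thick, from 18 to 50 above the lid's origin. This point is on the cap's axis, at the middle of the wing's thickness and length, 50 above the lid's origin (the wing's top edge).
- container: the one open aluminium food container, fixed in place: 170 (x) x 130 (y) outside, 70 high without the seal, walls 12 thick, mouth 146 x 106 inside (the lid's plug goes in with 5 to spare all round). Origin: centre of its underside, on the table; x along the long side, z up. Open wire clips hang on both short ends, reaching 10 outside the wall.
- mouth (a point): middle of the container's mouth at the level of the seal's top when it is not squeezed, 82 above the table; fixed to the container, axes as the container's. The lid's flange rests on the seal.
- seal (a joint): how far the seal is squeezed, m: 0 = free, its top 12 mm above the container's rim; 0.010 = squeezed flat on its stop. The seal is a black sprung frame 162 x 122 outside, 5 wide, round the mouth; it goes straight down evenly, about 2.5 N per mm of squeeze. The lid's own weight squeezes it about 1.4 mm.
- cup: Bystander: red plastic cup, 76 wide, 100 high (mm). Origin: centre of its underside.
- spoon: Bystander: steel serving spoon, 260 long, lying flat (mm). Origin: near its middle.
- tin: Bystander: short food tin, 66 wide, 60 high (mm). Origin: centre of its underside.
- shaker: Bystander: small glass seasoning jar, 40 wide, 75 high (mm). Origin: centre of its underside.
Things that resemble listed ones, but are neither listed nor needed, are in the scene too. What is shaped like the lid but orange or red is not meant.

How it is judged:
On the way, in this order (a step that is already met when the one before it is completed fails the run):
1. the vent cap is fully shut (value of joint vent_cap below 0.12 rad), for 0.2 s.
2. the lid sits squarely in the container and is pressed steadily on the seal, about half squeezed, for 2 s, with the cap shut (value of joint vent_cap below 0.12 rad and horizontal distance between lid and mouth below 0.008 m and angle between the x axis of lid and the x axis of container, either way round below 0.12 rad and angle between lid's own z axis and vertical below 0.06 rad and value of joint seal between 0.003 and 0.0074 m and contact force between lid and container between 7.5 and 20 N and contact force between the fingers and lid above 2 N), for 2 s.
At the end, for the whole second after the job is handed in: Fingers still push the lid (over 2 N); seal squeezed 3.0 to 7.4 mm, carrying 7.5 to 20 N from the lid (weight plus push); lid within 8 mm of the mouth's middle, 0.12 rad of square and 0.06 rad of level; vent cap within 0.12 rad of shut; all held through the last second (all of step 2); the arm keeps its last pose, push and grip.
It fails at once if the seal is squeezed flat (beyond 9.5 mm) (value of joint seal above 0.0095 m).
It fails at once if a bystander is shifted by more than 30 mm (distance of any of cup, spoon, tin, shaker from where it was at the start of the episode above 0.03 m).
It also fails if it takes over 48 s, if anything falls off the work surface, if the arm or the gripper's body presses on something with over 40 N, if the wrist force passes 120 N, or if a joint passes its speed limit or range.

ROBOT

A 6-joint arm with a two-finger parallel gripper is mounted at the origin on the work surface. World frame = base frame: x ahead of the robot, y to its left, z up, the work surface at z = 0. Lengths are in m, angles in rad, forces in N, time in s.
With the tool pointing down it reaches from about 0.375 to 0.975 m from the base axis. Payload 3.8 kg.
Tool frame: the origin (TCP) lies between the finger pads; the fingertips stand 17 mm ahead of it and the grasp point (between the pads) lies 2 mm behind it; y points along the fingers, z is the direction in which the jaws open and shut, and the axes are right-handed (so a half turn about y gives the same grasp; the last joint's range is limited). The gripper opens to 85 mm and grips with 20 to 120 N. Pads are 22 mm wide; open, the fingers measure 114 mm over their backs; the gripper's body (76 mm by 85 mm) begins 54 mm behind the grasp point. The pads swing forward as they close: fully open they stand 13 mm farther back than shut.
Start: joints at [-1.352, 0.264, 1.604, -0, 1.274, -0.037], TCP at [0.171, -0.653, 0.211] pointing down, gripper open.
Joint ranges: [-2.63, 2.63], [-0.94, 2.18], [0.31, 2.57], [-1.31, 4.45], [0, 2.66], [-2.55, 2.55]. Speed limits (rad/s): [2.57, 2.57, 3.14, 3.14, 3.14, 3.14].

INTERFACE

Orientations are given as a rotation vector (axis times angle).
In Python, from workcell import bot, eyes, nets gives the robot as it stands. The module is installed in compiled form; this text tells all that it offers.
- The arm moves only by the tool jog_arm, never from a script. Its arguments are lists of equal length, an entry for each row: "turn": the turn, a rotation vector about the tool's x, y, z in rad, a list of three; "slide": the shift along the tool's x, y, z in mm, a list of three; "grip": the opening in per cent of the stroke, from 0 (shut) to 100 (fully open). A call has 1 to 5 rows; each row shifts and turns the commanded pose from where the row before left it, along the tool's axes as they then stand; what a row does not reach is not made up. A row lasts 1/10 s, in which the tool goes at most 50 mm and 8.59 degrees, less where a joint would pass 70% of its speed; a pose out of reach is approached as far as the arm can. A call with a gripper value outside its range is refused whole. The fingers move at their own pace and stop on an object; "newtons" is the grip in N (left out, the last holds). Time passes only in rows, so rows that do not move let the fingers close. It gives the time, the measured TCP pose, the force and the opening at its end, in the units of the state.
- bot.read_state(): the state, without advancing time (a new reading comes with each control period).
- eyes.read_camera(name): name is "side" or "top" or "wrist"; returns a dict with "img" (420x560x3 uint8, red, green, blue), "depth" (420x560 float32, m along the optical axis (not along the pixel's ray), 0 where there is no reading), "intrinsics" (3x3 intrinsics, pixels), "position" and "rotation" of the camera in the world. Camera axes: x right, y down, z forward; pixel columns grow to the right and rows downward; lengths in m; the calibration is good to about 2 mm. A picture is of the moment at which its call begins.
- bot.finish_job(): hands the job in, once; it reports no verdict.
Trained networks look in a picture, given as the dict that the camera call returned (one of the last four; its "shot" number tells which), for a name from the list of things; names that differ only in an ending like _2 or _b are one class to them, and where a whole thing is asked for, a point or a joint stands for the part that bears it (a point fixed in the world has none). Each returns a list of dicts, best first, with "conf" (0 to 1); they miss things now and then, are a little off and sometimes report something else, mostly with a low value. They report only what shows in the picture. A call takes as long as a camera call. They do not tell look-alikes from the thing itself.
- nets.search_frame(thing, picture): "xyz" ([x, y, z] in m, in the coordinates of the camera as it stood for that picture, good to about 4 mm: the middle of the surface that is visible of it).
The state is a dict: "time": time; "q": joint angles; "joint_vel": joint speeds; "joint_torque": joint torques, N m; "tool_pos": TCP position; "tcp_rot": TCP orientation; "wrist_force": force on the tool from outside, world axes, zero at the start; "torque": the same for the moment, N m; "width": opening from 0.0 (shut) to 1.0 (fully open).
Only numpy, scipy, OpenCV 4.12 (cv2) and the standard library are available. Lean on these libraries where they do the work, as an engineer would, in place of code of your own. Each camera call takes 0.05 s, during which the arm holds its last target.

## Working session

There is one attempt and no reset: what is moved stays moved. The work goes in short steps, Python scripts to look and compute and a tool call to move; the robot and the scene stay as the last step left them, time stands still between calls to the robot, and variables do not carry over. Pictures are saved under pics/ and viewed, and the job is handed in when it is done.

Besides the shell and the picture viewer there is one more tool, called after ">>>" by a JSON object that holds its "fn" and its "kwargs". jog_arm: Moves the arm, as the interface text tells. Its arguments: {"type":"object","properties":{"turn":{"type":"array"},"slide":{"type":"array"},"grip":{"type":"array"},"newtons":{"type":"number"}},"required":["turn","slide","grip"]}

```bash
ls; mkdir -p pics; cat > h.py <<'E'
import numpy as np, cv2
from scipy.spatial.transform import Rotation as R
from workcell import bot, eyes, nets
def cam(n):
    return eyes.read_camera(n)
def save(p,f,s=1.0,crop=None):
    im=p["img"][:,:,::-1]
    if crop: im=im[crop[1]:crop[3],crop[0]:crop[2]]
    im=cv2.resize(im,None,fx=s,fy=s,interpolation=cv2.INTER_CUBIC) if s!=1 else im
    cv2.imwrite("pics/"+f,im)
def w(p,c): return np.array(p["rotation"])@np.array(c)+np.array(p["position"])
def px(p,c):
    k=np.array(p["intrinsics"])@np.array(c); return k[:2]/k[2]
def cloud(p):
    d=p["depth"];K=np.array(p["intrinsics"]);v,u=np.mgrid[:d.shape[0],:d.shape[1]]
    c=np.stack([(u-K[0,2])/K[0,0]*d,(v-K[1,2])/K[1,1]*d,d],-1)
    W=c@np.array(p["rotation"]).T+np.array(p["position"]); W[d==0]=np.nan
    return W
E
python3 - <<'E'
from h import *
np.set_printoptions(precision=4,suppress=True)
s=bot.read_state(); print({k:np.round(v,3) for k,v in s.items()})
print(R.from_rotvec(s["tcp_rot"]).as_matrix())
for n in ["top","side"]:
    p=cam(n); save(p,n+"0.png",1.4)
    print(n,np.array(p["position"]))
    for t in ["lid","vent_cap","container","cup","spoon","tin","shaker"]:
        for r in nets.search_frame(t,p): print(t,round(r["conf"],2),w(p,r["xyz"]),px(p,r["xyz"]).round())
E
```

```text
pics
{'time': np.float64(0.0), 'q': array([-1.352,  0.265,  1.605,  0.   ,  1.274, -0.037]), 'joint_vel': array([ 0.001, -0.001, -0.002,  0.   ,  0.001,  0.001]), 'joint_torque': array([  0.002, -51.511, -36.731,  -0.   ,   0.013,  -0.   ]), 'tool_pos': array([ 0.171, -0.652,  0.21 ]), 'tcp_rot': array([-0.268,  2.088, -2.083]), 'wrist_force': array([-0.301,  0.458, -0.384]), 'torque': array([ 0.055, -0.004, -0.023]), 'width': np.float64(1.001)}
[[-0.9675 -0.0005  0.253 ]
 [-0.253   0.0023 -0.9675]
 [-0.0001 -1.     -0.0023]]
top [0.4246 0.0845 1.4529]
lid 0.8 [1.373  1.0329 2.4012] [206. 281.]
lid 0.78 [0.5761 0.236  1.6043] [272. 227.]
lid 0.63 [1.6626 1.3225 2.6908] [122. 241.]
vent_cap 0.79 [1.3708 1.0307 2.3991] [206. 281.]
vent_cap 0.58 [1.6563 1.3162 2.6846] [120. 240.]
vent_cap 0.49 [0.5676 0.2275 1.5958] [272. 226.]
container 0.92 [-0.207  -0.5471  0.8213] [388. 225.]
cup 0.82 [-0.6783 -1.0185  0.3499] [371. 135.]
spoon 0.56 [1.0037 0.6636 2.032 ] [170. 189.]
tin 0.67 [-0.7032 -1.0434  0.325 ] [439. 196.]
shaker 0.25 [-0.7162 -1.0563  0.312 ] [439. 195.]
side [-0.0249  0.8172  0.9619]
lid 0.9 [0.0242 0.8662 1.0109] [168. 378.]
lid 0.79 [-0.522   0.3201  0.4648] [283. 324.]
lid 0.65 [-1.1611 -0.319  -0.1743] [276. 243.]
lid 0.24 [-1.6893 -0.8473 -0.7026] [235. 178.]
vent_cap 0.84 [-0.0042  0.8379  0.9826] [168. 373.]
vent_cap 0.81 [-1.1968 -0.3547 -0.21  ] [275. 237.]
vent_cap 0.55 [-0.553   0.289   0.4337] [283. 319.]
container 0.34 [-1.2017 -0.3597 -0.215 ] [276. 236.]
container 0.28 [-2.1681 -1.3261 -1.1814] [343. 157.]
cup 0.81 [-2.2058 -1.3637 -1.219 ] [262. 139.]
cup 0.67 [-1.1749 -0.3328 -0.1881] [276. 241.]
spoon 0.75 [-0.5014  0.3407  0.4854] [168. 295.]
spoon 0.44 [-2.1307 -1.2887 -1.144 ] [340. 164.]
tin 0.85 [-2.609  -1.7669 -1.6222] [338. 128.]
shaker 0.74 [-1.6984 -0.8564 -0.7117] [235. 177.]
```

The camera rotation is a rotation vector, so I'll fix the helper.

```bash
sed -i 's/^def w(p,c).*/def rot(p):\n    r=np.array(p["rotation"]); return R.from_rotvec(r).as_matrix() if r.ndim==1 else r\ndef w(p,c): return rot(p)@np.array(c)+np.array(p["position"])/; s/W=c@np.array(p\["rotation"\]).T/W=c@rot(p).T/' h.py
python3 - <<'E'
from h import *
np.set_printoptions(precision=4,suppress=True)
for n in ["top","side"]:
    p=cam(n); print(n,p["rotation"])
    for t in ["lid","vent_cap","container","cup","spoon","tin","shaker"]:
        for r in nets.search_frame(t,p): print(t,round(r["conf"],2),w(p,r["xyz"]),px(p,r["xyz"]).round())
E
```

```text
top [-2.1787  2.201  -0.0726]
lid 0.84 [0.4412 0.1263 0.0139] [271. 227.]
lid 0.68 [0.2817 0.3277 0.0102] [205. 281.]
vent_cap 0.62 [0.4419 0.1236 0.0188] [272. 227.]
vent_cap 0.5 [0.4093 0.5808 0.0205] [121. 239.]
vent_cap 0.45 [0.2797 0.3187 0.018 ] [208. 282.]
container 0.59 [ 0.4484 -0.2328  0.0126] [389. 224.]
cup 0.92 [ 0.7115 -0.1786  0.05  ] [371. 136.]
spoon 0.76 [0.5623 0.4326 0.011 ] [171. 189.]
tin 0.91 [ 0.531  -0.3735  0.0603] [439. 195.]
shaker 0.62 [0.6709 0.013  0.0735] [308. 149.]
side [-0.8312  2.5844 -1.0533]
lid 0.85 [0.4312 0.1379 0.0141] [276. 243.]
lid 0.77 [0.4009 0.5915 0.0181] [166. 379.]
lid 0.7 [0.2761 0.3346 0.014 ] [282. 324.]
lid 0.6 [ 0.4334 -0.2223  0.0778] [343. 157.]
vent_cap 0.84 [0.4366 0.1293 0.0297] [276. 236.]
vent_cap 0.79 [0.4039 0.5826 0.0294] [167. 373.]
vent_cap 0.61 [0.277  0.3318 0.0294] [283. 319.]
container 0.63 [ 0.4396 -0.223   0.0486] [340. 164.]
container 0.46 [ 0.5322 -0.371   0.0584] [338. 128.]
cup 0.77 [ 0.6957 -0.1538  0.0726] [261. 139.]
spoon 0.91 [0.5534 0.4318 0.0147] [167. 294.]
tin 0.83 [ 0.5315 -0.3699  0.0604] [338. 128.]
tin 0.51 [ 0.6928 -0.1563  0.0731] [262. 139.]
shaker 0.85 [0.6657 0.0199 0.0512] [235. 177.]
```

View pics/top0.png

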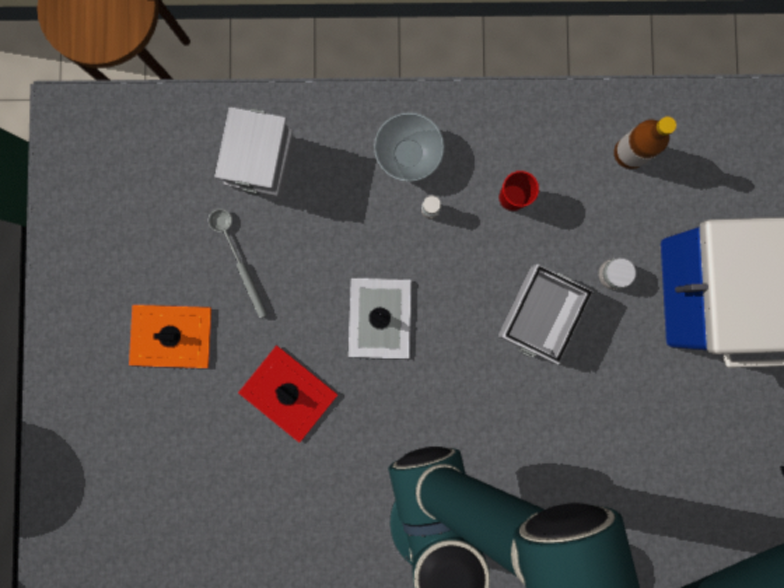

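View pics/side0.png

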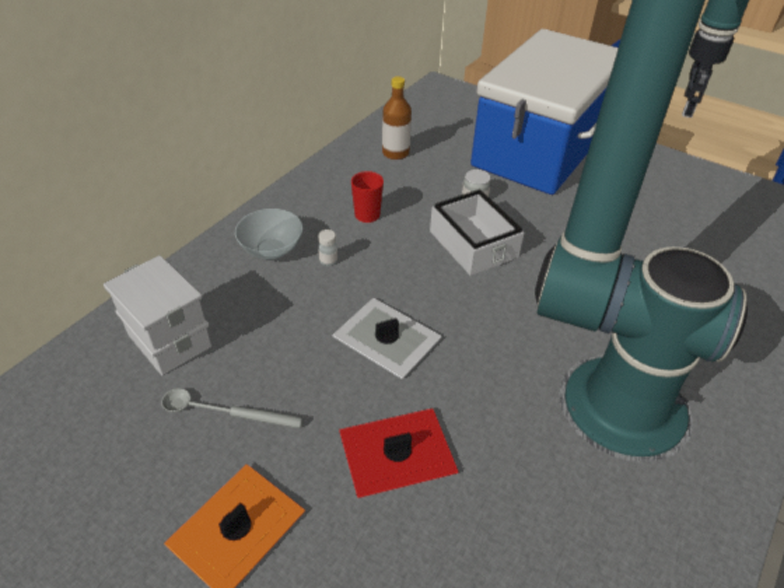

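Candidates (original pixels in top view): orange lid (121,239), red lid (205,281), aluminium/grey lid (271,227). Only the last is aluminium and neither orange nor red. The open container is at (389,224). Next I'll enlarge and measure.

```bash

python3 - <<'E'
from h import *
np.set_printoptions(precision=4,suppress=True)
p=cam("top"); save(p,"lidcrop.png",8,(235,185,310,265)); save(p,"concrop.png",8,(350,180,430,265))
C=cloud(p); im=p["img"].astype(int)
print("K",p["intrinsics"])
# lid: bright light pixels within region
for nm,(u0,v0,u1,v1),sel in [("lid",(240,190,305,262),lambda W:(W[...,2]>0.005)&(W[...,2]<0.03)),("cont",(350,183,428,262),lambda W:(W[...,2]>0.068)&(W[...,2]<0.1))]:
    m=np.zeros(C.shape[:2],bool); m[v0:v1,u0:u1]=sel(C)[v0:v1,u0:u1]
    n,l,st,ce=cv2.connectedComponentsWithStats(m.astype(np.uint8)); k=1+np.argmax(st[1:,4]); m=l==k
    P=C[m]; r=cv2.minAreaRect(P[:,:2].astype(np.float32)*1000); print(nm,st[k],r,"z",np.median(P[:,2]), cv2.boxPoints(r))
    if nm=="lid":
        r=cv2.minAreaRect(np.argwhere((im.sum(-1)>350)&m).astype(np.float32)); print(r)
m=(C[...,2]>0.035)&(C[...,2]<0.07); m[:190]=0;m[262:]=0;m[:,:240]=0;m[:,305:]=0
P=C[m]; print("wing",len(P),P.mean(0) if len(P) else 0, cv2.minAreaRect(P[:,:2].astype(np.float32)*1000) if len(P)>2 else 0)
E
```

```text
K [[472.153    0.     285.6765]
 [  0.     472.153  202.3187]
 [  0.       0.       1.    ]]
lid [ 249  199   45   58 2329] ((441.8370361328125, 127.10466003417969), (132.32943725585938, 174.05084228515625), 87.89613342285156) z 0.011935880857687708 [[352.4413  64.1794]
 [526.3748  57.7897]
 [531.2328 190.03  ]
 [357.2993 196.4196]]
((226.9700164794922, 270.6009826660156), (42.976139068603516, 56.46864318847656), 88.09085083007812)
cont [359 189  65  71 662] ((446.844482421875, -225.39508056640625), (131.2554931640625, 170.06277465820312), 63.10588073730469) z 0.07692249752711433 [[ 341.3235 -245.4614]
 [ 492.993  -322.3882]
 [ 552.3655 -205.3287]
 [ 400.696  -128.402 ]]
wing 70 [0.4423 0.1273 0.0492] ((442.1679992675781, 127.18699645996094), (44.33171463012695, 13.850787162780762), 57.481021881103516)
```

View pics/lidcrop.png

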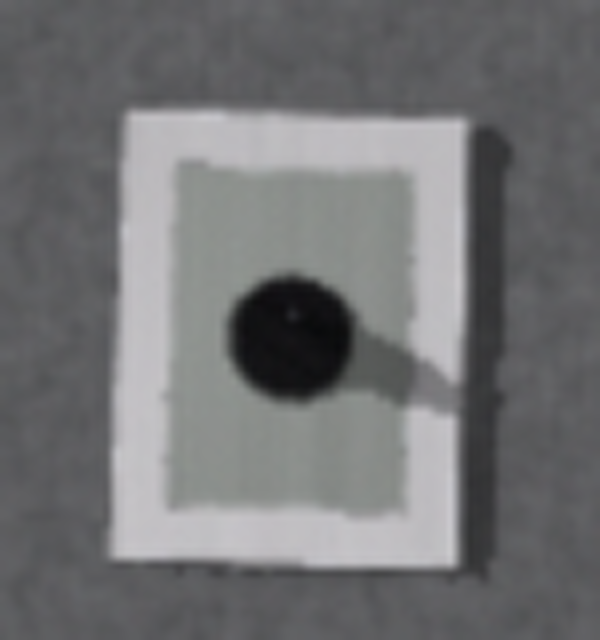

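View pics/concrop.png

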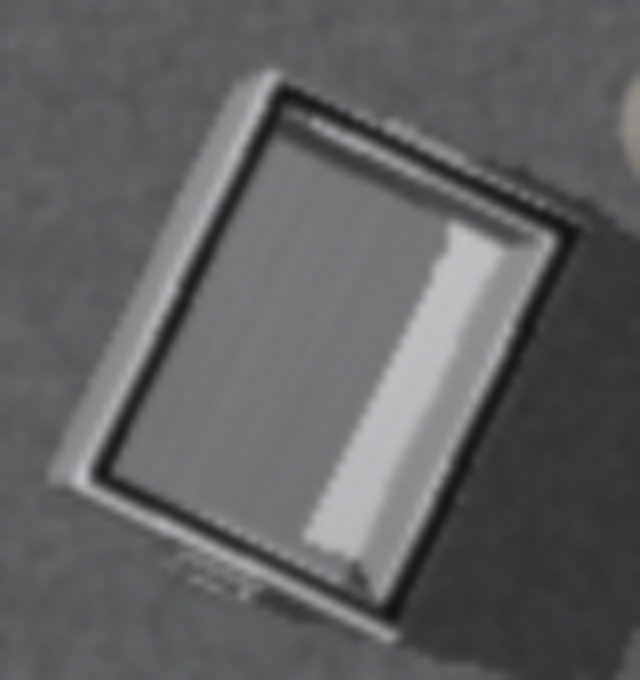

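The crop confirms the aluminium lid: silver flange with a grey panel and a black cap at about px (271,227). Its rectangle measures 174 x 132 with the top at z=12, and the wing is at about 57° in world, so it is about 1.04 rad open. The container rim measures 170 x 131, which matches. Now the motion planning helper.

```bash
cat >> h.py <<'E'
def yawmat(ps):
    s,c=np.sin(ps),np.cos(ps); return np.array([[s,0,c],[-c,0,s],[0,-1,0.]])
def plan(tgt,yawdeg,smax=48,dmax=8.2):
    s=bot.read_state(); p=np.array(s["tool_pos"]);M=R.from_rotvec(s["tcp_rot"])
    G=R.from_matrix(yawmat(np.radians(yawdeg))); rv=(M.inv()*G).as_rotvec()
    d=(np.array(tgt)-p)*1000
    n=max(1,int(np.ceil(max(np.linalg.norm(d)/smax,np.degrees(np.linalg.norm(rv))/dmax))))
    print("t",round(float(s["time"]),2),"n",n,"dist",np.linalg.norm(d).round(1),"deg",np.degrees(np.linalg.norm(rv)).round(2))
    for i in range(n):
        print(" turn",(rv/n).round(4).tolist(),"slide",(M.inv().apply(d/n)).round(1).tolist()); M=M*R.from_rotvec(rv/n)
def st():
    s=bot.read_state(); m=R.from_rotvec(s["tcp_rot"]).as_matrix()
    print("t %.2f"%s["time"],"pos",np.round(s["tool_pos"],4),"yaw %.2f"%np.degrees(np.arctan2(m[1,2],m[0,2])),"down",m[:,1].round(4),"F",np.round(s["wrist_force"],2),"T",np.round(s["torque"],3),"w %.3f"%s["width"],"q",np.round(s["q"],3))
E
python3 -c "
from h import *
plan([.3,-.40,.23],-75.3)
plan([.42,-.15,.23],-75.3)"
```

```text
t 1.65 n 6 dist 284.8 deg 0.05
 turn [-0.0, -0.0001, 0.0] slide [-31.5, -3.1, -35.4]
 turn [-0.0, -0.0001, 0.0] slide [-31.5, -3.1, -35.3]
 turn [-0.0, -0.0001, 0.0] slide [-31.5, -3.1, -35.3]
 turn [-0.0, -0.0001, 0.0] slide [-31.5, -3.1, -35.3]
 turn [-0.0, -0.0001, 0.0] slide [-31.5, -3.1, -35.3]
 turn [-0.0, -0.0001, 0.0] slide [-31.5, -3.1, -35.3]
t 1.65 n 12 dist 561.7 deg 0.05
 turn [-0.0, -0.0001, 0.0] slide [-30.7, -1.6, -35.3]
 turn [-0.0, -0.0001, 0.0] slide [-30.7, -1.6, -35.3]
 turn [-0.0, -0.0001, 0.0] slide [-30.7, -1.6, -35.3]
 turn [-0.0, -0.0001, 0.0] slide [-30.7, -1.6, -35.3]
 turn [-0.0, -0.0001, 0.0] slide [-30.7, -1.6, -35.3]
 turn [-0.0, -0.0001, 0.0] slide [-30.7, -1.6, -35.3]
 turn [-0.0, -0.0001, 0.0] slide [-30.7, -1.6, -35.3]
 turn [-0.0, -0.0001, 0.0] slide [-30.7, -1.6, -35.3]
 turn [-0.0, -0.0001, 0.0] slide [-30.7, -1.6, -35.3]
 turn [-0.0, -0.0001, 0.0] slide [-30.7, -1.6, -35.3]
 turn [-0.0, -0.0001, 0.0] slide [-30.7, -1.6, -35.3]
 turn [-0.0, -0.0001, 0.0] slide [-30.7, -1.6, -35.3]
```

>>> {"fn": "jog_arm", "kwargs": {"turn": [[0,0,0],[0,0,0],[0,0,0],[0,0,0],[0,0,0]], "slide": [[-31,-2,-35],[-31,-2,-35],[-31,-2,-35],[-31,-2,-35],[-31,-2,-35]], "grip": [100,100,100,100,100]}}

```text
time: 2.15
tool_pos: [0.277, -0.4429, 0.2214]
tcp_rot: [-0.267, 2.085, -2.086]
wrist_force: [1.6, -0.8, 0.2]
width: 0.999
```

>>> {"fn": "jog_arm", "kwargs": {"turn": [[0,0,0],[0,0,0],[0,0,0],[0,0,0],[0,0,0]], "slide": [[-31,-2,-35],[-31,-2,-35],[-31,-2,-35],[-31,-2,-35],[-31,-2,-35]], "grip": [100,100,100,100,100]}}

```text
time: 2.65
tool_pos: [0.3827, -0.2343, 0.2317]
tcp_rot: [-0.267, 2.084, -2.086]
wrist_force: [0.4, 0.3, -0.3]
width: 0.998
```

```bash
python3 -c "
from h import *
st();plan([.442,.127,.20],-32.5)"
```

```text
t 2.65 pos [ 0.3827 -0.2343  0.2317] yaw -75.37 down [ 1.1e-03 -7.0e-04 -1.0e+00] F [ 0.42  0.32 -0.33] T [-0.027 -0.022  0.021] w 0.998 q [-0.605 -0.191  2.036  0.     1.295  0.71 ]
t 2.65 n 8 dist 367.5 deg 42.87
 turn [-0.0002, -0.0935, -0.0001] slide [-18.6, 3.9, -41.8]
 turn [-0.0002, -0.0935, -0.0001] slide [-22.4, 3.9, -39.9]
 turn [-0.0002, -0.0935, -0.0001] slide [-26.0, 3.9, -37.6]
 turn [-0.0002, -0.0935, -0.0001] slide [-29.4, 4.0, -35.1]
 turn [-0.0002, -0.0935, -0.0001] slide [-32.6, 4.0, -32.1]
 turn [-0.0002, -0.0935, -0.0001] slide [-35.4, 4.0, -29.0]
 turn [-0.0002, -0.0935, -0.0001] slide [-38.0, 4.0, -25.5]
 turn [-0.0002, -0.0935, -0.0001] slide [-40.2, 4.0, -21.9]
```

>>> {"fn": "jog_arm", "kwargs": {"turn": [[0,-0.0935,0],[0,-0.0935,0],[0,-0.0935,0],[0,-0.0935,0],[0,-0.0935,0]], "slide": [[-19,4,-42],[-22,4,-40],[-26,4,-38],[-29,4,-35],[-33,4,-32]], "grip": [100,100,100,100,100]}}

```text
time: 3.15
tool_pos: [0.419, -0.008, 0.2115]
tcp_rot: [-0.683, 1.797, -1.798]
wrist_force: [0.3, 0.1, 0.8]
width: 0.996
```

>>> {"fn": "jog_arm", "kwargs": {"turn": [[0,-0.0935,0],[0,-0.0935,0],[0,-0.0935,0]], "slide": [[-35,4,-29],[-38,4,-25],[-40,4,-22]], "grip": [100,100,100]}}

```text
time: 3.45
tool_pos: [0.4411, 0.127, 0.1995]
tcp_rot: [-0.887, 1.61, -1.611]
wrist_force: [1.2, -0.3, 0.5]
width: 1.001
```

```bash
python3 -c "
from h import *
st();plan([.442,.127,.12],-32.5)
p=cam('wrist'); save(p,'w1.png',1.4); print(p['position'],rot(p))
C=cloud(p); m=(C[...,2]>.035)&(C[...,2]<.06)&(np.hypot(C[...,0]-.442,C[...,1]-.127)<.05); P=C[m]
print('wing',len(P), cv2.minAreaRect(P[:,:2].astype(np.float32)*1000), P[:,2].max())
m=(C[...,2]>.006)&(C[...,2]<.016)&(np.hypot(C[...,0]-.442,C[...,1]-.127)<.13); P=C[m]
print('lid',len(P), cv2.minAreaRect(P[:,:2].astype(np.float32)*1000))
"
```

```text
t 3.45 pos [0.4411 0.127  0.1995] yaw -32.25 down [ 1.4e-03  1.0e-04 -1.0e+00] F [ 1.17 -0.28  0.54] T [-0.013 -0.065  0.061] w 1.001 q [ 0.226 -0.147  2.06  -0.     1.228  0.789]
t 3.45 n 2 dist 79.5 deg 0.26
 turn [-0.0006, 0.0022, -0.0004] slide [-0.2, 39.8, 0.3]
 turn [-0.0006, 0.0022, -0.0004] slide [-0.2, 39.8, 0.4]
[0.48050262 0.19069904 0.36052454] [[ 0.84565747 -0.51150266 -0.15240889]
 [-0.53372082 -0.80918096 -0.24569952]
 [ 0.00234959  0.28912144 -0.95728955]]
wing 849 ((441.08905029296875, 125.94261169433594), (45.204322814941406, 13.097256660461426), 57.53021240234375) 0.0506492736516343
lid 22961 ((440.7275085449219, 125.4234619140625), (131.95054626464844, 172.13967895507812), 87.6600112915039)
```

>>> {"fn": "jog_arm", "kwargs": {"turn": [[-0.001,0.004,-0.001],[0,0,0],[0,0,0],[0,0,0],[0,0,0]], "slide": [[1,45,0.5],[0,45,0],[0,40,0],[0,28,0],[0,0,0]], "grip": [100,70,60,60,60]}}

```text
time: 4.0
tool_pos: [0.4362, 0.1228, 0.0371]
tcp_rot: [-0.894, 1.622, -1.616]
wrist_force: [-0.5, 0.4, -0.1]
width: 0.6
```

```bash
python3 -c "
from h import *
st();plan([.441,.126,.041],-32.47)
p=cam('wrist'); save(p,'w2.png',1.4);p=cam('side'); save(p,'s2.png',4,(200,150,340,290))
"
```

```text
t 4.00 pos [0.4362 0.1228 0.0371] yaw -32.73 down [-0.0106 -0.0023 -0.9999] F [-0.52  0.4  -0.12] T [-0.022  0.026 -0.016] w 0.600 q [0.219 0.036 2.219 0.    0.898 0.791]
t 4.0 n 1 dist 7.0 deg 0.67
 turn [0.0076, -0.0045, 0.0077] slide [-5.3, -4.0, 2.3]
```

View pics/w2.png

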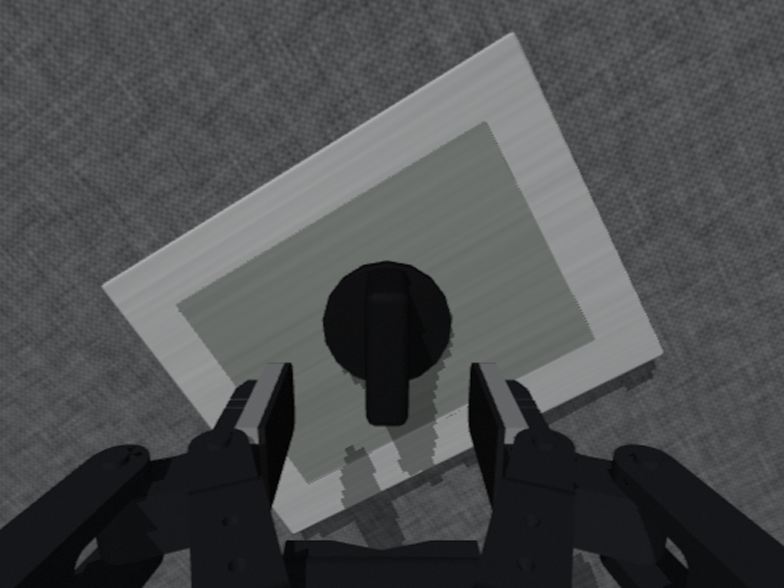

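View pics/s2.png

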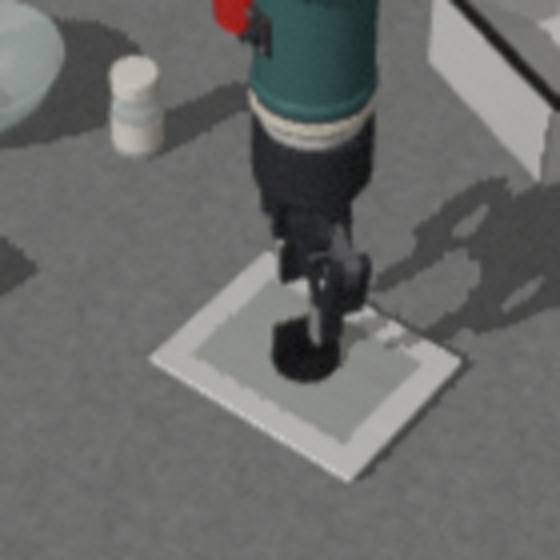

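The wrist view shows the wing upright between the open pads (wing at 387,345; pads at 280 and 485). The jaws are aligned across it. I'll correct the small pose error before closing.

>>> {"fn": "jog_arm", "kwargs": {"turn": [[0.0076,-0.0045,0.0077],[0,0,0]], "slide": [[-5,-4,2],[0,0,0]], "grip": [60,60]}}

```text
time: 4.3
tool_pos: [0.4483, 0.1278, 0.0483]
tcp_rot: [-0.869, 1.605, -1.613]
wrist_force: [0.0, 0.6, 0.7]
width: 0.603
```

```bash
python3 -c "
from h import *
st();plan([.441,.126,.041],-32.47)
"
```

```text
t 4.30 pos [0.4483 0.1278 0.0483] yaw -32.46 down [ 0.0156  0.0036 -0.9999] F [0.04 0.57 0.66] T [-0.046  0.034 -0.01 ] w 0.603 q [0.224 0.025 2.205 0.    0.896 0.791]
t 4.3 n 1 dist 10.4 deg 0.92
 turn [-0.0112, 0.0003, -0.0114] slide [5.5, 7.1, -5.2]
```

>>> {"fn": "jog_arm", "kwargs": {"turn": [[0,0,0],[0,0,0]], "slide": [[0,0,0],[0,0,0]], "grip": [60,60]}}

```text
time: 4.5
tool_pos: [0.446, 0.1272, 0.0463]
tcp_rot: [-0.874, 1.607, -1.613]
wrist_force: [-0.4, 0.8, -0.8]
width: 0.599
```

```bash
python3 -c "
from h import *
st();plan([.441,.126,.041],-32.47)
"
```

```text
t 4.50 pos [0.446  0.1272 0.0463] yaw -32.45 down [ 0.0113  0.0025 -0.9999] F [-0.36  0.75 -0.76] T [-0.014  0.09   0.012] w 0.599 q [ 0.224  0.026  2.207 -0.     0.896  0.791]
t 4.5 n 1 dist 7.4 deg 0.66
 turn [-0.0082, 0.0003, -0.0082] slide [3.7, 5.3, -3.6]
```

>>> {"fn": "jog_arm", "kwargs": {"turn": [[-0.0082,0,-0.0082],[0,0,0],[0,0,0]], "slide": [[3.7,5.3,-3.6],[0,0,0],[0,0,0]], "grip": [60,60,60]}}

```text
time: 4.8
tool_pos: [0.4395, 0.1257, 0.0393]
tcp_rot: [-0.889, 1.615, -1.613]
wrist_force: [0.4, -0.7, -0.3]
width: 0.599
```

```bash
python3 -c "
from h import *
st();plan([.441,.126,.041],-32.47)
"
```

```text
t 4.80 pos [0.4395 0.1257 0.0393] yaw -32.46 down [-3.3e-03 -7.0e-04 -1.0e+00] F [ 0.36 -0.66 -0.31] T [-0.024 -0.006  0.007] w 0.599 q [0.224 0.035 2.215 0.    0.896 0.79 ]
t 4.8 n 1 dist 2.3 deg 0.19
 turn [0.0024, 0.0002, 0.0024] slide [-1.1, -1.7, 1.1]
```

Still settling toward the target. Closing on the wing now.

>>> {"fn": "jog_arm", "kwargs": {"turn": [[0,0,0],[0,0,0],[0,0,0],[0,0,0],[0,0,0]], "slide": [[0,0,0],[0,0,0],[0,0,0],[0,0,0],[0,0,0]], "grip": [0,0,0,0,0], "newtons": 60}}

```text
time: 5.3
tool_pos: [0.4402, 0.1259, 0.0399]
tcp_rot: [-0.888, 1.614, -1.613]
wrist_force: [0.3, 0.9, -0.6]
width: -0.005
```

```bash
python3 -c "
from h import *
st();plan([.441,.126,.041],-92.3)
"
```

```text
t 5.30 pos [0.4402 0.1259 0.0399] yaw -32.46 down [-2.1e-03 -4.0e-04 -1.0e+00] F [ 0.3   0.91 -0.59] T [ 0.043 -0.051 -0.013] w -0.005 q [0.224 0.034 2.214 0.    0.896 0.79 ]
t 5.3 n 8 dist 1.4 deg 59.84
 turn [0.0001, 0.1306, 0.0003] slide [-0.1, -0.1, 0.1]
 turn [0.0001, 0.1306, 0.0003] slide [-0.1, -0.1, 0.1]
 turn [0.0001, 0.1306, 0.0003] slide [-0.1, -0.1, 0.1]
 turn [0.0001, 0.1306, 0.0003] slide [-0.1, -0.1, 0.0]
 turn [0.0001, 0.1306, 0.0003] slide [-0.1, -0.1, 0.0]
 turn [0.0001, 0.1306, 0.0003] slide [-0.1, -0.1, 0.0]
 turn [0.0001, 0.1306, 0.0003] slide [-0.1, -0.1, 0.0]
 turn [0.0001, 0.1306, 0.0003] slide [-0.1, -0.1, -0.0]
```

The gripper shut fully, so it did not catch the wing. Taking a look.

```bash
python3 -c "
from h import *
p=cam('wrist'); save(p,'w3.png',1.4);C=cloud(p);print(p['position'],p['intrinsics'])
P=C[(C[...,2]>.006)&(C[...,2]<.016)&(np.hypot(C[...,0]-.442,C[...,1]-.127)<.13)]
print('lid',len(P), cv2.minAreaRect(P[:,:2].astype(np.float32)*1000))
p=cam('side'); save(p,'s3.png',6,(230,190,320,270));C=cloud(p)
p=cam('top'); save(p,'t3.png',6,(225,180,320,270))
st()
"
```

```text
[0.4803708  0.18945935 0.2006894 ] [[377.02311189   0.         272.03260439]
 [  0.         377.02311189 205.34311826]
 [  0.           0.           1.        ]]
lid 57835 ((440.22119140625, 125.45863342285156), (132.55142211914062, 172.72616577148438), 87.6427230834961)
t 5.45 pos [0.4401 0.1259 0.0398] yaw -32.46 down [-2.1e-03 -4.0e-04 -1.0e+00] F [-0.49 -0.17 -0.28] T [-0.019 -0.04   0.061] w -0.003 q [0.224 0.034 2.214 0.    0.896 0.79 ]
```

View pics/w3.png

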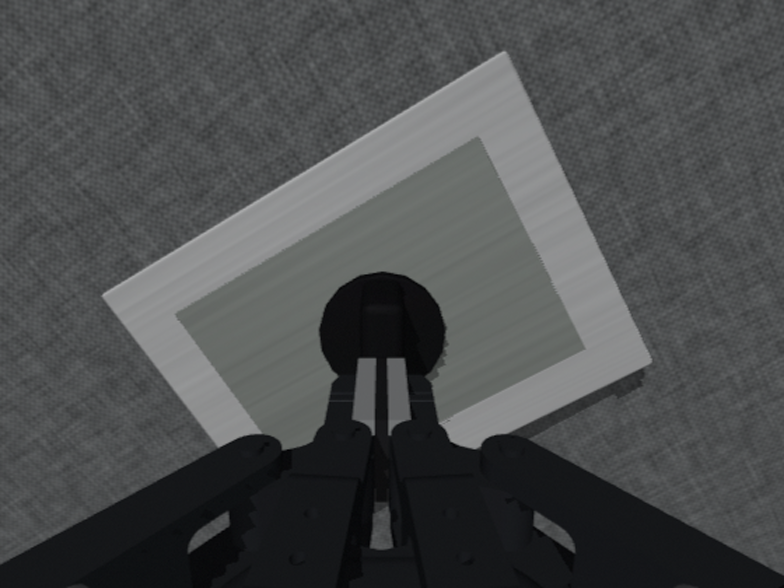

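View pics/s3.png

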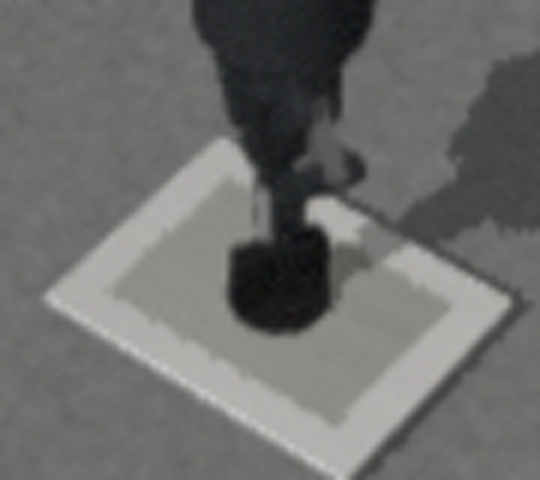

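```bash
python3 -c "
from h import *
np.set_printoptions(precision=4,suppress=True)
p=cam('wrist');C=cloud(p);d=p['depth']
for v in range(190,350,8): print(v,[ (C[v,u].round(3).tolist()) for u in (260,271,280)])
p=cam('side');C=cloud(p)
for v in range(196,252,4): print(v,[ (C[v,u].round(3).tolist()) for u in (270,277,284)])
"
```

```text
190 [[0.449, 0.151, 0.012], [0.453, 0.148, 0.012], [0.457, 0.146, 0.011]]
198 [[0.447, 0.148, 0.015], [0.452, 0.146, 0.016], [0.456, 0.143, 0.016]]
206 [[0.446, 0.147, 0.024], [0.452, 0.146, 0.03], [0.455, 0.143, 0.03]]
214 [[0.447, 0.148, 0.041], [0.452, 0.145, 0.042], [0.455, 0.143, 0.042]]
222 [[0.447, 0.147, 0.048], [0.451, 0.144, 0.049], [0.454, 0.142, 0.048]]
230 [[0.445, 0.144, 0.048], [0.449, 0.141, 0.049], [0.452, 0.139, 0.049]]
238 [[0.443, 0.14, 0.047], [0.447, 0.138, 0.049], [0.45, 0.136, 0.048]]
246 [[0.441, 0.137, 0.047], [0.445, 0.135, 0.049], [0.448, 0.132, 0.047]]
254 [[0.439, 0.134, 0.048], [0.443, 0.132, 0.049], [0.446, 0.129, 0.048]]
262 [[0.443, 0.139, 0.069], [0.446, 0.136, 0.068], [0.449, 0.135, 0.07]]
270 [[0.443, 0.139, 0.075], [0.446, 0.136, 0.075], [0.449, 0.134, 0.074]]
278 [[0.443, 0.138, 0.081], [0.446, 0.137, 0.082], [0.449, 0.135, 0.081]]
286 [[0.443, 0.139, 0.087], [0.446, 0.137, 0.088], [0.449, 0.135, 0.087]]
294 [[0.443, 0.138, 0.092], [0.447, 0.137, 0.093], [0.449, 0.135, 0.092]]
302 [[0.444, 0.139, 0.099], [0.446, 0.136, 0.095], [0.448, 0.134, 0.0
[... 693 characters left out ...]
 [0.423, 0.149, 0.148], [0.402, 0.15, 0.162]]
216 [[0.504, 0.064, 0.014], [0.436, 0.129, 0.11], [0.397, 0.157, 0.157]]
220 [[0.495, 0.076, 0.013], [0.418, 0.156, 0.128], [0.392, 0.163, 0.15]]
224 [[0.486, 0.09, 0.014], [0.417, 0.156, 0.114], [0.454, 0.065, 0.012]]
228 [[0.477, 0.101, 0.013], [0.43, 0.137, 0.074], [0.446, 0.077, 0.012]]
232 [[0.448, 0.144, 0.053], [0.434, 0.13, 0.05], [0.424, 0.111, 0.038]]
236 [[0.446, 0.146, 0.04], [0.435, 0.129, 0.032], [0.424, 0.11, 0.022]]
240 [[0.446, 0.145, 0.023], [0.432, 0.132, 0.02], [0.417, 0.121, 0.02]]
244 [[0.443, 0.15, 0.013], [0.424, 0.143, 0.019], [0.412, 0.128, 0.013]]
248 [[0.433, 0.164, 0.017], [0.418, 0.153, 0.017], [0.405, 0.138, 0.011]]
```

View pics/t3.png

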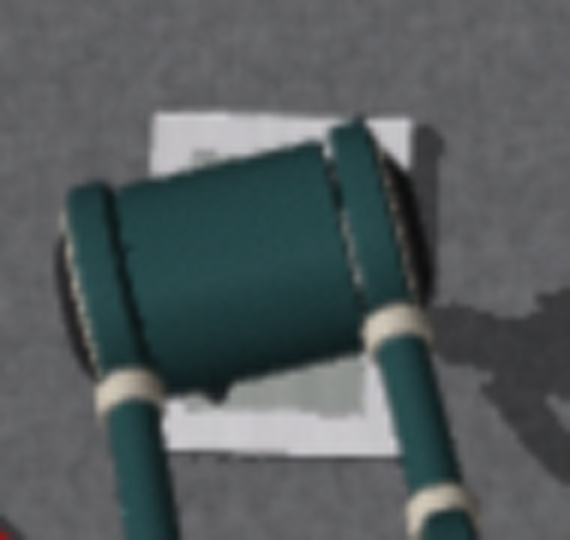

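Both cameras agree that the closed fingertips are at z≈0.066, while the reported TCP is at 0.040. The tips are therefore about 43 mm higher than the description's 17 mm offset implies. The horizontal position agrees. I'll trust the pictures: open, descend about 42 mm in stages, and check with force and camera.

>>> {"fn": "jog_arm", "kwargs": {"turn": [[0.002,0,0.002],[0,0,0],[0,0,0]], "slide": [[0,0,0],[0,0,0],[0,0,0]], "grip": [55,55,55]}}

```text
time: 5.85
tool_pos: [0.4401, 0.1258, 0.0398]
tcp_rot: [-0.885, 1.613, -1.613]
wrist_force: [-0.1, 0.6, -0.2]
width: 0.505
```

>>> {"fn": "jog_arm", "kwargs": {"turn": [[0,0,0],[0,0,0],[0,0,0],[0,0,0],[0,0,0]], "slide": [[0,8,0],[0,8,0],[0,8,0],[0,6,0],[0,0,0]], "grip": [55,55,55,55,55]}}

```text
time: 6.35
tool_pos: [0.4388, 0.1255, 0.0083]
tcp_rot: [-0.888, 1.614, -1.613]
wrist_force: [-0.4, -0.1, 0.1]
width: 0.547
```

```bash
python3 -c "
from h import *
np.set_printoptions(precision=4,suppress=True)
st()
p=cam('wrist'); save(p,'w4.png',1.4);C=cloud(p)
for u in range(190,360,6): 
  c=C[:,u]; 
  print(u,[(v,c[v].round(3).tolist()) for v in (250,270,290)])
st()
"
```

```text
t 6.35 pos [0.4388 0.1255 0.0083] yaw -32.46 down [-0.0022 -0.0005 -1.    ] F [-0.42 -0.06  0.08] T [-0.027  0.028  0.038] w 0.547 q [0.224 0.083 2.236 0.    0.826 0.791]
190 [(250, [0.41, 0.151, 0.011]), (270, [0.404, 0.143, 0.011]), (290, [0.422, 0.15, 0.058])]
196 [(250, [0.413, 0.149, 0.012]), (270, [0.422, 0.151, 0.044]), (290, [0.424, 0.149, 0.057])]
202 [(250, [0.415, 0.148, 0.011]), (270, [0.423, 0.15, 0.044]), (290, [0.425, 0.148, 0.058])]
208 [(250, [0.417, 0.146, 0.012]), (270, [0.425, 0.149, 0.044]), (290, [0.422, 0.143, 0.048])]
214 [(250, [0.42, 0.145, 0.012]), (270, [0.422, 0.144, 0.032]), (290, [0.418, 0.137, 0.034])]
220 [(250, [0.422, 0.143, 0.011]), (270, [0.416, 0.135, 0.012]), (290, [0.411, 0.127, 0.012])]
226 [(250, [0.426, 0.143, 0.016]), (270, [0.42, 0.135, 0.015]), (290, [0.413, 0.125, 0.012])]
232 [(250, [0.428, 0.142, 0.017]), (270, [0.423, 0.134, 0.016]), (290, [0.417, 0.126, 0.017])]
238 [(250, [0.43, 0.141, 0.016]), (270, [0.425, 0.133, 0.017]), (290, [0.419, 0.124, 0.017])]
244 [(250, [0.433, 0.139, 0.017]), (270, [0.427, 0.131, 0.016]), (290, [0.422, 0
[... 1270 characters left out ...]
, (270, [0.458, 0.108, 0.011]), (290, [0.453, 0.099, 0.011])]
334 [(250, [0.466, 0.116, 0.012]), (270, [0.464, 0.121, 0.039]), (290, [0.46, 0.115, 0.042])]
340 [(250, [0.468, 0.114, 0.01]), (270, [0.466, 0.122, 0.043]), (290, [0.463, 0.12, 0.052])]
346 [(250, [0.47, 0.113, 0.012]), (270, [0.468, 0.122, 0.044]), (290, [0.466, 0.123, 0.058])]
352 [(250, [0.472, 0.111, 0.011]), (270, [0.47, 0.121, 0.045]), (290, [0.467, 0.122, 0.059])]
358 [(250, [0.475, 0.109, 0.01]), (270, [0.47, 0.101, 0.011]), (290, [0.469, 0.121, 0.058])]
t 6.40 pos [0.4393 0.1257 0.0089] yaw -32.45 down [-0.0013 -0.0002 -1.    ] F [-0.43 -0.43  0.03] T [ 0.012  0.055 -0.007] w 0.545 q [0.224 0.082 2.235 0.    0.826 0.79 ]
```

View pics/w4.png

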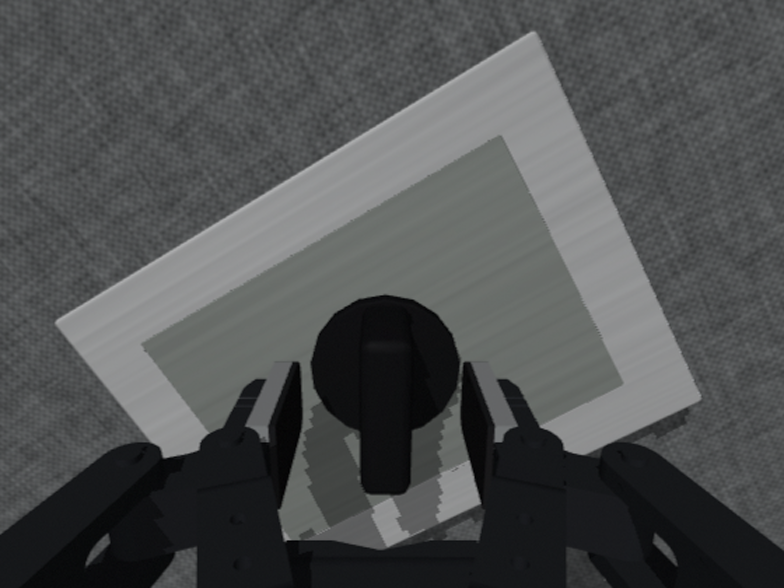

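Pads now straddle the wing (wing 385,400; pads at 283 and 487), with the open tips at z≈0.038. I'll go 8 mm lower and close.

>>> {"fn": "jog_arm", "kwargs": {"turn": [[0.001,0,0.001],[0,0,0],[0,0,0],[0,0,0],[0,0,0]], "slide": [[-0.5,8,0.5],[0,0,0],[0,0,0],[0,0,0],[0,0,0]], "grip": [55,55,0,0,0], "newtons": 60}}

```text
time: 6.9
tool_pos: [0.4411, 0.1261, 0.0022]
tcp_rot: [-0.883, 1.612, -1.613]
wrist_force: [-0.3, 0.4, 2.6]
width: 0.153
```

>>> {"fn": "jog_arm", "kwargs": {"turn": [[0,0,0],[0,0,0]], "slide": [[0,0,0],[0,0,0]], "grip": [0,0]}}

```text
time: 7.1
tool_pos: [0.441, 0.1261, 0.0022]
tcp_rot: [-0.883, 1.612, -1.613]
wrist_force: [-0.1, -0.1, 3.1]
width: 0.155
```

```bash
python3 -c "
from h import *
st()
p=cam('wrist'); save(p,'w5.png',1.4);C=cloud(p)
print([C[v,272].round(3).tolist() for v in range(240,300,6)])
print([C[v,250].round(3).tolist() for v in range(240,300,6)])
P=C[(C[...,2]>.006)&(C[...,2]<.016)&(np.hypot(C[...,0]-.442,C[...,1]-.127)<.13)]
print('lid',len(P), cv2.minAreaRect(P[:,:2].astype(np.float32)*1000))
"
```

```text
t 7.10 pos [0.441  0.1261 0.0022] yaw -32.46 down [ 2.5e-03  7.0e-04 -1.0e+00] F [-0.09 -0.13  3.1 ] T [ 0.059  0.201 -0.001] w 0.155 q [0.224 0.094 2.238 0.    0.807 0.791]
[[0.453, 0.145, 0.034], [0.453, 0.145, 0.04], [0.453, 0.146, 0.045], [0.453, 0.145, 0.049], [0.451, 0.143, 0.048], [0.45, 0.141, 0.048], [0.449, 0.139, 0.048], [0.448, 0.138, 0.049], [0.446, 0.135, 0.048], [nan, nan, nan]]
[[0.441, 0.144, 0.016], [0.44, 0.142, 0.016], [0.438, 0.14, 0.016], [0.44, 0.141, 0.028], [0.44, 0.141, 0.032], [0.44, 0.141, 0.038], [0.44, 0.14, 0.041], [0.44, 0.14, 0.046], [0.441, 0.14, 0.05], [0.441, 0.14, 0.055]]
lid 75465 ((440.5112609863281, 125.41455841064453), (132.58197021484375, 173.08340454101562), 87.65868377685547)
```

View pics/w5.png

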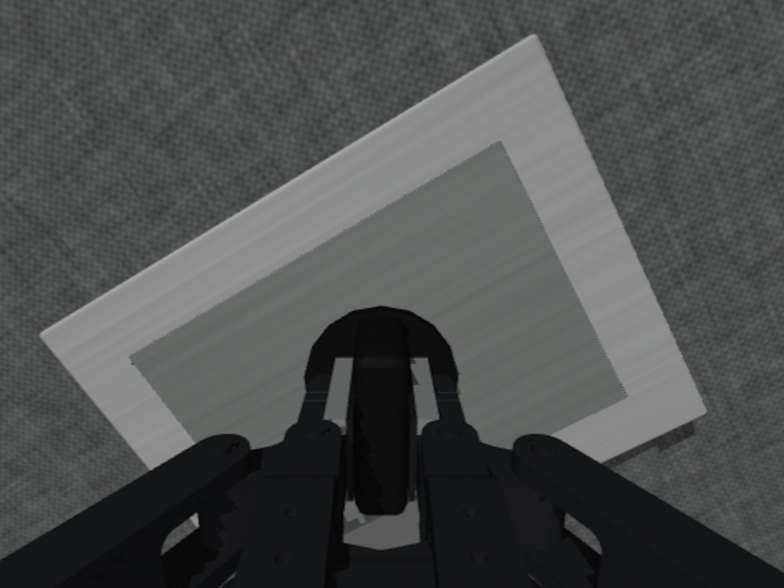

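The wing is held at 13 mm width with a light downward press of about 3 N, and the lid has not moved. Twisting clockwise 1.064 rad.

>>> {"fn": "jog_arm", "kwargs": {"turn": [[0,0.133,0],[0,0.133,0],[0,0.133,0],[0,0.133,0],[0,0.133,0]], "slide": [[0,0,0],[0,0,0],[0,0,0],[0,0,0],[0,0,0]], "grip": [0,0,0,0,0]}}

```text
time: 7.65
tool_pos: [0.4416, 0.1254, 0.0022]
tcp_rot: [-0.341, 2.037, -2.04]
wrist_force: [0.4, -2.8, 1.3]
width: 0.153
```

>>> {"fn": "jog_arm", "kwargs": {"turn": [[0,0.133,0],[0,0.133,0],[0,0.133,0],[0,0,0],[0,0,0]], "slide": [[0,0,0],[0,0,0],[0,0,0],[0,0,0],[0,0,0]], "grip": [0,0,0,0,0]}}

```text
time: 8.15
tool_pos: [0.4416, 0.1256, 0.0022]
tcp_rot: [-0.065, -2.195, 2.195]
wrist_force: [-0.5, -3.6, 2.8]
width: 0.153
```

```bash
python3 -c "
from h import *
st()
p=cam('wrist'); save(p,'w6.png',1.4);C=cloud(p)
P=C[(C[...,2]>.006)&(C[...,2]<.016)&(np.hypot(C[...,0]-.442,C[...,1]-.127)<.13)]
print('lid',len(P), cv2.minAreaRect(P[:,:2].astype(np.float32)*1000))
p=cam('top'); C=cloud(p);save(p,'t6.png',6,(225,180,320,270))
P=C[(C[...,2]>.006)&(C[...,2]<.016)&(np.hypot(C[...,0]-.442,C[...,1]-.127)<.12)]
print('lid',len(P), cv2.minAreaRect(P[:,:2].astype(np.float32)*1000))
"
```

```text
t 8.15 pos [0.4416 0.1256 0.0022] yaw -93.22 down [ 3.3e-03 -1.0e-04 -1.0e+00] F [-0.5  -3.58  2.81] T [-0.681 -0.146  0.006] w 0.153 q [ 2.240e-01  9.400e-02  2.238e+00 -1.000e-03  8.070e-01  1.851e+00]
lid 71359 ((441.020751953125, 126.62179565429688), (132.41285705566406, 170.6348114013672), 85.60128784179688)
lid 737 ((450.09674072265625, 119.56069946289062), (213.87918090820312, 201.34983825683594), 31.844404220581055)
```

View pics/w6.png

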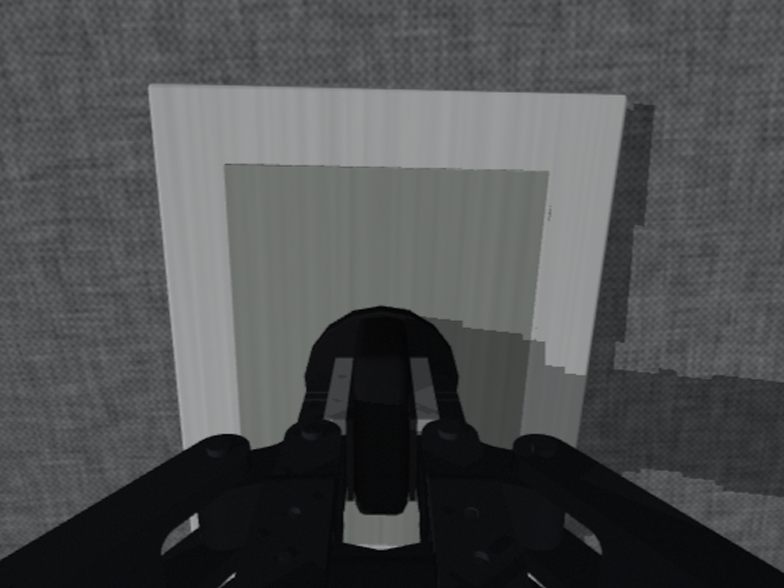

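```bash
cat >> h.py <<'E'
def lidedges(C,z0=0.012,tol=0.004,us=range(120,440,4),vs=range(60,300,4)):
    m=np.abs(C[...,2]-z0)<tol
    far=[];L=[];Rr=[]
    for u in us:
        v=np.flatnonzero(m[:,u])
        if len(v): far.append(C[v[0],u,:2])
    for v in vs:
        u=np.flatnonzero(m[v])
        if len(u): L.append(C[v,u[0],:2]);Rr.append(C[v,u[-1],:2])
    out=[]
    for P in (far,L,Rr):
        P=np.array(P,np.float32)*1000
        if len(P)<5: out.append(None); continue
        vx,vy,x,y=cv2.fitLine(P,cv2.DIST_HUBER,0,.01,.01).ravel()
        out.append((len(P),round(float(np.degrees(np.arctan2(vy,vx))),2),round(float(x),1),round(float(y),1)))
    return out
E
python3 -c "
from h import *
p=cam('wrist');C=cloud(p);print(lidedges(C)); st()"
```

```text
[(80, 85.45, 526.0, 124.5), (60, -4.42, 483.2, 188.9), (60, -4.5, 462.7, 59.4)]
t 8.30 pos [0.4416 0.1258 0.0022] yaw -93.31 down [ 3.3e-03  2.0e-04 -1.0e+00] F [ 1.25 -4.35  4.21] T [-0.784 -0.162  0.031] w 0.150 q [ 2.240e-01  9.400e-02  2.237e+00 -1.000e-03  8.070e-01  1.853e+00]
```

The lid now lies at -4.45°. It dragged about 2° at the end, which confirms the cap reached its stop. The wing by tool yaw is at -3.3°, so the cap is within about 0.02 rad of shut. Now lifting gently.

>>> {"fn": "jog_arm", "kwargs": {"turn": [[0,0,0],[0,0,0],[0,0,0],[0,0,0],[0,0,0]], "slide": [[0,-10,0],[0,-25,0],[0,-35,0],[0,-35,0],[0,-35,0]], "grip": [0,0,0,0,0]}}

```text
time: 8.8
tool_pos: [0.4385, 0.1263, 0.1421]
tcp_rot: [-0.063, -2.192, 2.19]
wrist_force: [0.2, 0.2, -4.5]
width: 0.157
```

>>> {"fn": "jog_arm", "kwargs": {"turn": [[0,0,0],[0,0,0]], "slide": [[0,0,0],[0,0,0]], "grip": [0,0]}}

```text
time: 9.0
tool_pos: [0.44, 0.1263, 0.1418]
tcp_rot: [-0.067, -2.194, 2.191]
wrist_force: [-0.4, 0.0, -3.8]
width: 0.149
```

```bash
python3 -c "
from h import *
st()
p=cam('wrist'); save(p,'w7.png',1.4);C=cloud(p)
print([C[v,272].round(3).tolist() for v in (80,120,160,200)], [C[140,u].round(3).tolist() for u in (150,200,300,380)])
p=cam('side'); save(p,'s7.png',1.4)
plan([.44,-.05,.15],-105)
"
```

```text
t 9.00 pos [0.44   0.1263 0.1418] yaw -93.39 down [ 0.0019  0.0013 -1.    ] F [-0.35  0.04 -3.83] T [ 0.021  0.081 -0.007] w 0.149 q [ 2.250e-01 -1.000e-01  2.129e+00  1.000e-03  1.110e+00  1.854e+00]
[[0.518, 0.123, 0.149], [0.503, 0.124, 0.15], [0.487, 0.125, 0.15], [0.47, 0.126, 0.151]] [[0.498, 0.173, 0.15], [0.497, 0.153, 0.151], [0.495, 0.113, 0.151], [0.493, 0.081, 0.149]]
t 9.1 n 4 dist 176.1 deg 11.6
 turn [-0.0001, 0.0506, 0.0006] slide [-3.0, -2.6, 43.8]
 turn [-0.0001, 0.0506, 0.0006] slide [-5.3, -2.6, 43.6]
 turn [-0.0001, 0.0506, 0.0006] slide [-7.5, -2.6, 43.3]
 turn [-0.0001, 0.0506, 0.0006] slide [-9.6, -2.6, 42.9]
```

View pics/w7.png

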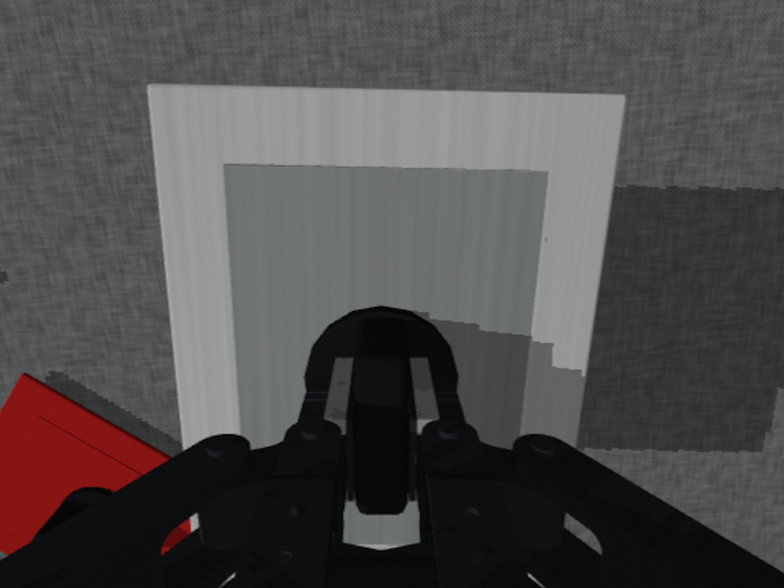

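View pics/s7.png

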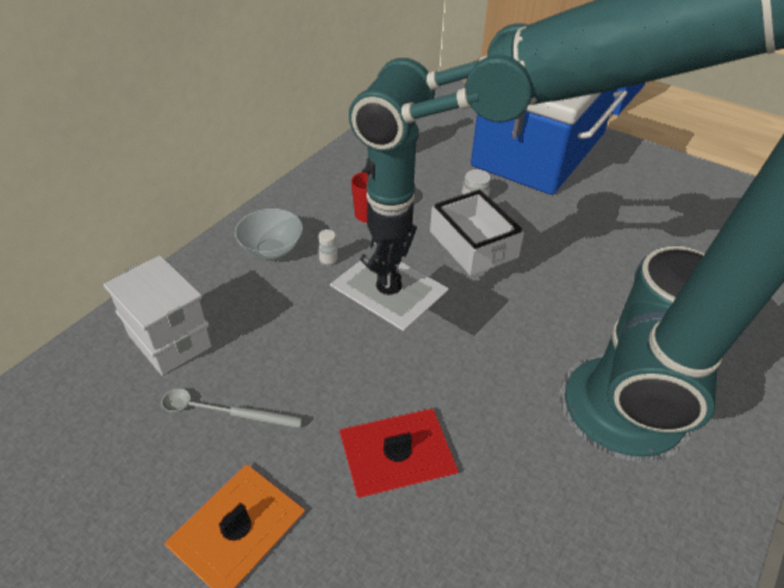

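The lid is lifted level (top at z 0.150 all over) and carrying 3.8 N, its own weight. Moving toward the container, with a wrist look on the way.

>>> {"fn": "jog_arm", "kwargs": {"turn": [[0,0.05,0],[0,0.05,0],[0,0.05,0],[0,0.05,0],[0,0,0]], "slide": [[-2,-3,25],[-5,-3,44],[-7,-3,44],[-9,-3,30],[0,0,0]], "grip": [0,0,0,0,0]}}

```text
time: 9.6
tool_pos: [0.4422, -0.0222, 0.1517]
tcp_rot: [-0.275, -2.079, 2.08]
wrist_force: [-0.2, 0.6, -4.5]
width: 0.155
```

```bash
python3 -c "
from h import *
st()
p=cam('wrist'); save(p,'w8.png',1.4);C=cloud(p)
z=C[...,2]; m=(z>.06)&(z<.1)&(np.hypot(C[...,0]-.447,C[...,1]+.225)<.13)
P=C[m]; print(len(P),cv2.minAreaRect(P[:,:2].astype(np.float32)*1000))
p=cam('top'); C=cloud(p);z=C[...,2]; m=(z>.068)&(z<.09)&(np.hypot(C[...,0]-.447,C[...,1]+.225)<.13)
P=C[m]; print(len(P),cv2.minAreaRect(P[:,:2].astype(np.float32)*1000))
st()
"
```

```text
t 9.60 pos [ 0.4422 -0.0222  0.1517] yaw -105.15 down [-1.7e-03 -5.0e-04 -1.0e+00] F [-0.16  0.57 -4.49] T [ 0.064 -0.054  0.025] w 0.155 q [-1.060e-01 -1.380e-01  2.143e+00 -1.000e-03  1.138e+00  1.730e+00]
9358 ((441.041015625, -200.21934509277344), (86.08476257324219, 148.2725372314453), 63.5549430847168)
547 ((446.5622863769531, -226.23191833496094), (130.48971557617188, 170.11351013183594), 63.74738311767578)
t 9.70 pos [ 0.4419 -0.0194  0.1516] yaw -104.99 down [-0.0023  0.0017 -1.    ] F [ 0.3  -0.34 -4.16] T [-0.026 -0.023  0.004] w 0.153 q [-1.010e-01 -1.380e-01  2.143e+00  2.000e-03  1.139e+00  1.730e+00]
```

View pics/w8.png

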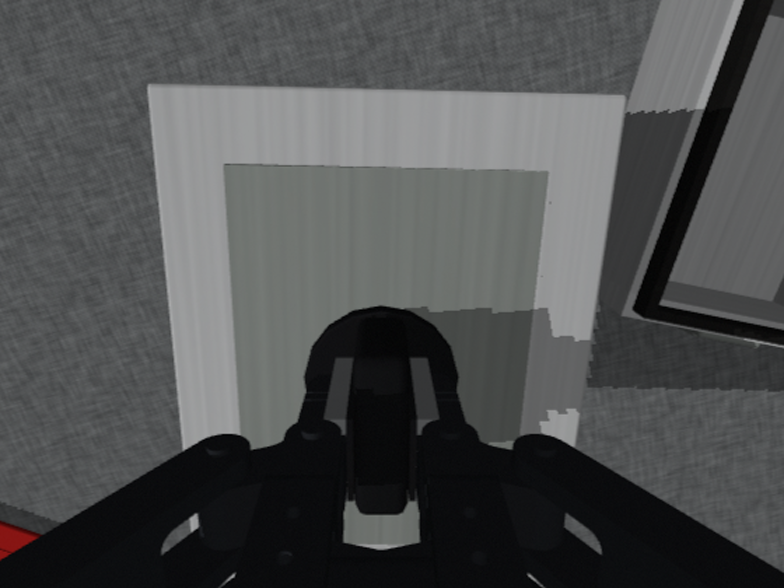

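```bash
python3 -c "
from h import *
st()
p=cam('wrist');C=cloud(p);z=C[...,2]
print('seal z', np.nanmedian(z[(z>.076)&(z<.09)&(C[...,1]<-.1)]))
m=(z>.076)&(z<.09)&(C[...,1]<-.1)&(C[...,0]<.6)
n,l,s,c=cv2.connectedComponentsWithStats(m.astype(np.uint8)); m=l==(1+np.argmax(s[1:,4])); print(s[1:,:].max(0))
L=[];B=[]
for v in range(5,205,4):
    u=np.flatnonzero(m[v])
    if len(u): L.append(C[v,u[0],:2])
for u in range(475,555,3):
    v=np.flatnonzero(m[:,u])
    if len(v): B.append(C[v[-1],u,:2])
for P in (L,B):
    P=np.array(P,np.float32)*1000; vx,vy,x,y=cv2.fitLine(P,cv2.DIST_HUBER,0,.01,.01).ravel(); print(len(P),np.degrees(np.arctan2(vy,vx)),x,y)
    # expected: distance of line to container centre
    for c in [(446.8,-225.4),(446.6,-226.2)]: print('  dist',abs((c[0]-x)*vy-(c[1]-y)*vx))
"
```

```text
t 9.70 pos [ 0.4419 -0.0194  0.1516] yaw -104.99 down [-0.0023  0.0017 -1.    ] F [ 0.3  -0.34 -4.16] T [-0.026 -0.023  0.004] w 0.153 q [-1.010e-01 -1.380e-01  2.143e+00  2.000e-03  1.139e+00  1.730e+00]
seal z 0.07991508023688254
[ 538  195   98  246 3641]
50 -26.832798 473.88672 -174.07838
  dist 58.022324
  dist 58.826458
27 63.5696 388.9082 -158.48227
  dist 81.626465
  dist 81.80347
```

The wrist view gives the seal edge angle at -26.8/63.6°. The centre is about (446,-227), in agreement with the top view within 2 mm. Moving over the container.

```bash
python3 -c "
from h import *
plan([.4462,-.2268,.125],-115.6)"
```

```text
t 9.75 n 5 dist 209.8 deg 10.7
 turn [0.0002, 0.0373, 0.0005] slide [-11.5, 5.3, 40.0]
 turn [0.0002, 0.0373, 0.0005] slide [-13.0, 5.3, 39.5]
 turn [0.0002, 0.0373, 0.0005] slide [-14.5, 5.3, 39.0]
 turn [0.0002, 0.0373, 0.0005] slide [-15.9, 5.3, 38.5]
 turn [0.0002, 0.0373, 0.0005] slide [-17.3, 5.3, 37.8]
```

>>> {"fn": "jog_arm", "kwargs": {"turn": [[0,0.037,0],[0,0.037,0],[0,0.037,0],[0,0.037,0],[0,0.038,0]], "slide": [[-11.5,5,40],[-13,5,39.5],[-14.5,5,39],[-16,5,38.5],[-17,5,38]], "grip": [0,0,0,0,0]}}

```text
time: 10.25
tool_pos: [0.4477, -0.2269, 0.1273]
tcp_rot: [-0.447, -1.977, 1.973]
wrist_force: [1.5, 0.5, -3.9]
width: 0.153
```

>>> {"fn": "jog_arm", "kwargs": {"turn": [[0,0,0],[0,0,0],[0,0,0],[0,0,0]], "slide": [[0,0,0],[0,0,0],[0,0,0],[0,0,0]], "grip": [0,0,0,0]}}

```text
time: 10.65
tool_pos: [0.4478, -0.2255, 0.1283]
tcp_rot: [-0.446, -1.978, 1.975]
wrist_force: [0.2, 0.3, -3.6]
width: 0.151
```

```bash
python3 -c "
from h import *
plan([.4462,-.2268,.095],-115.6)
p=cam('wrist');save(p,'w9.png',1.4);C=cloud(p);st();print(np.nanmedian(C[100:140,150:380,2]))
z=np.nanmedian(C[100:140,150:380,2])
print(lidedges(C,z,.006))
p=cam('side');save(p,'s9.png',4,(280,110,420,230))"
```

```text
t 10.65 n 1 dist 33.4 deg 0.23
 turn [0.0017, 0.0035, -0.0006] slide [1.0, 33.3, 1.9]
t 10.70 pos [ 0.448  -0.2257  0.1285] yaw -115.41 down [ 1.8e-03  9.0e-04 -1.0e+00] F [ 0.36  0.12 -3.41] T [ 0.005  0.032 -0.032] w 0.150 q [-5.180e-01  3.000e-03  2.057e+00  2.000e-03  1.080e+00  1.496e+00]
0.13671444287626922
[(80, 63.34, 520.9, -267.0), (60, -26.48, 509.9, -182.5), (60, -26.49, 452.5, -299.7)]
```

View pics/s9.png

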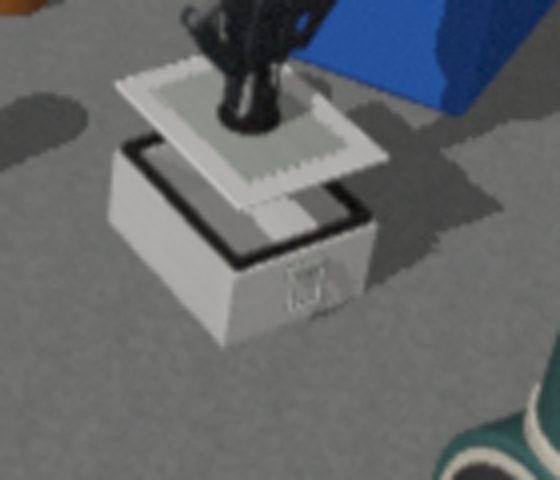

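View pics/w9.png

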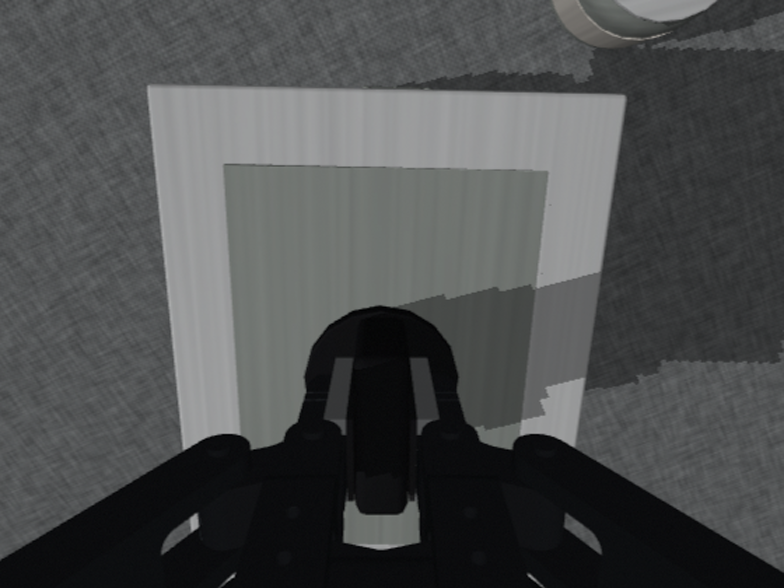

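```bash
cat > side.py <<'E'
from h import *
p=cam('side');K=np.array(p['intrinsics']);M=rot(p);o=np.array(p['position'])
C=cloud(p);z=C[...,2];near=np.hypot(C[...,0]-.447,C[...,1]+.226)<.13
def toplane(u,v,h):
    r=M@np.linalg.inv(K)@np.array([u,v,1.]); return (o+r*(h-o[2])/r[2])[:2]*1000
def edges(m,h,name):
    # lower boundary per column
    pts=[]
    for u in range(280,420):
        v=np.flatnonzero(m[:,u])
        if len(v): pts.append((u,v[-1]+.5))
    pts=np.array(pts,float); k=np.argmax(pts[:,1]); uc=pts[k,0]
    W=np.array([toplane(u,v,h) for u,v in pts])
    for nm,s in (('long',(pts[:,0]<uc-3)&(pts[:,0]>pts[0,0]+4)),('short',(pts[:,0]>uc+3)&(pts[:,0]<pts[-1,0]-4))):
        vx,vy,x,y=cv2.fitLine(W[s].astype(np.float32),cv2.DIST_HUBER,0,.01,.01).ravel()
        a=np.radians(-26.7 if nm=='long' else 63.3); n=np.array([-np.sin(a),np.cos(a)]); 
        print(name,nm,s.sum(),'ang %.2f'%np.degrees(np.arctan2(vy,vx)),'off %.2f'%np.median((W[s]-[446.7,-225.9])@n), 'median z %.4f'%np.nanmedian(z[m]))
st()
zt=float(bot.read_state()['tool_pos'][2])-.0022+.012
edges(near&(np.abs(z-zt)<.008)&(p['img'].sum(-1)>250),zt,'lid')
edges(near&(np.abs(z-.082)<.008),.082,'seal')
cv2.imwrite('pics/ms.png',cv2.resize(((near&(np.abs(z-.082)<.008))*255+(near&(np.abs(z-zt)<.008)&(p['img'].sum(-1)>250))*120).astype(np.uint8)[110:230,280:420],None,fx=4,fy=4,interpolation=0))
E
python3 side.py
```

```text
t 10.80 pos [ 0.4481 -0.2262  0.1288] yaw -115.43 down [ 2.2e-03  5.0e-04 -1.0e+00] F [-0.5  -0.08 -3.86] T [-0.022 -0.001 -0.011] w 0.153 q [-5.180e-01  3.000e-03  2.057e+00  2.000e-03  1.080e+00  1.496e+00]
lid long 22 ang -26.64 off 67.66 median z 0.1400
lid short 29 ang 63.03 off 88.86 median z 0.1400
seal long 21 ang -27.19 off 64.57 median z 0.0804
seal short 25 ang 64.21 off 89.04 median z 0.0804
```

View pics/ms.png

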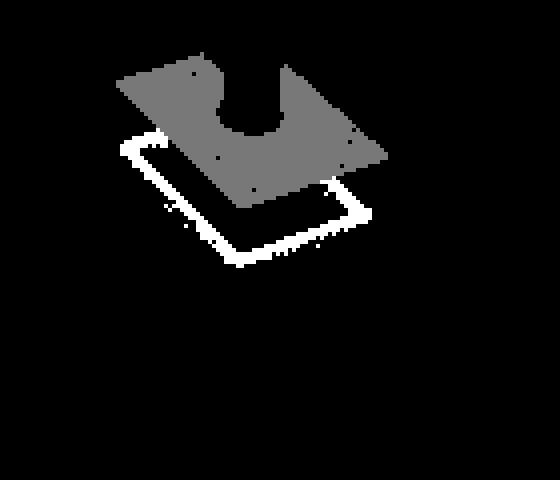

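```bash
cat >> side.py <<'E'
g=p['img'].sum(-1)/3
print('gray col', g[150:185,325].round().tolist())
dark=(g<75)&near&(np.abs(z-.08)<.012); edges(dark,.082,'sealdark')
# inner edge: upper boundary of the near long/short sides
E
python3 side.py
```

```text
t 10.85 pos [ 0.4481 -0.2264  0.1289] yaw -115.45 down [ 2.3e-03  4.0e-04 -1.0e+00] F [-0.51  0.49 -3.75] T [0.    0.057 0.005] w 0.152 q [-5.190e-01  3.000e-03  2.057e+00  2.000e-03  1.080e+00  1.496e+00]
lid long 22 ang -26.64 off 67.70 median z 0.1402
lid short 29 ang 63.07 off 88.88 median z 0.1402
seal long 20 ang -27.40 off 65.04 median z 0.0806
seal short 26 ang 63.26 off 89.73 median z 0.0806
gray col [128.0, 126.0, 119.0, 114.0, 113.0, 114.0, 115.0, 112.0, 96.0, 65.0, 37.0, 29.0, 34.0, 75.0, 133.0, 160.0, 167.0, 169.0, 171.0, 172.0, 170.0, 170.0, 170.0, 170.0, 168.0, 169.0, 168.0, 169.0, 170.0, 168.0, 169.0, 168.0, 169.0, 166.0, 162.0]
sealdark long 20 ang -27.37 off 64.62 median z 0.0799
sealdark short 25 ang 63.01 off 90.72 median z 0.0799
```

```bash
cat >> side.py <<'E'
near2=np.hypot(C[...,0]-.447,C[...,1]+.226)<.122
print('col', g[170:205,325].round().tolist())
body=(z>.004)&(z<.066)&near2
edges(body,.004,'body')
E
python3 side.py | tail -3
```

```text
col [170.0, 170.0, 171.0, 171.0, 169.0, 167.0, 169.0, 168.0, 170.0, 170.0, 169.0, 168.0, 168.0, 165.0, 162.0, 146.0, 125.0, 111.0, 108.0, 110.0, 113.0, 113.0, 112.0, 112.0, 111.0, 108.0, 109.0, 112.0, 114.0, 112.0, 111.0, 114.0, 106.0, 104.0, 110.0]
body long 33 ang 3.21 off 79.74 median z 0.0288
body short 26 ang 60.07 off 101.80 median z 0.0288
```

The side-view edge fits are too noisy to improve on the top/wrist estimates of ±2 mm. Clearance is 5 mm. Centring and descending to just above the seal.

>>> {"fn": "jog_arm", "kwargs": {"turn": [[0.002,0.002,-0.001],[0,0,0],[0,0,0],[0,0,0],[0,0,0]], "slide": [[1,12,0.9],[0,14,0],[0,10,0],[0,0,0],[0,0,0]], "grip": [0,0,0,0,0]}}

```text
time: 11.4
tool_pos: [0.446, -0.2274, 0.0917]
tcp_rot: [-0.448, -1.972, 1.973]
wrist_force: [-0.1, -0.2, -4.3]
width: 0.155
```

```bash
python3 -c "
from h import *
st();plan([.4466,-.2265,.085],-115.6)"
```

```text
t 11.40 pos [ 0.446  -0.2274  0.0917] yaw -115.66 down [-1.4e-03  1.0e-04 -1.0e+00] F [-0.09 -0.23 -4.29] T [-0.024 -0.03   0.002] w 0.155 q [-5.210e-01  4.400e-02  2.090e+00 -1.000e-03  1.008e+00  1.498e+00]
t 11.4 n 1 dist 6.8 deg 0.1
 turn [-0.0005, -0.0011, 0.0013] slide [-0.2, 6.7, -1.1]
```

>>> {"fn": "jog_arm", "kwargs": {"turn": [[0,0,0],[0,0,0],[0,0,0],[0,0,0],[0,0,0]], "slide": [[0,4,0],[0,4,0],[0,4,0],[0,0,0],[0,0,0]], "grip": [0,0,0,0,0]}}

```text
time: 11.9
tool_pos: [0.4465, -0.2276, 0.0805]
tcp_rot: [-0.449, -1.972, 1.974]
wrist_force: [0.1, -0.0, -3.9]
width: 0.153
```

```bash
python3 -c "
from h import *
st();plan([.4466,-.2265,.076],-115.6)
p=cam('side');save(p,'s10.png',4,(280,110,420,230))"
```

```text
t 11.90 pos [ 0.4465 -0.2276  0.0805] yaw -115.65 down [-0.e+00 -7.e-04 -1.e+00] F [ 0.09 -0.03 -3.92] T [ 0.003 -0.023 -0.036] w 0.153 q [-5.210e-01  5.800e-02  2.099e+00 -1.000e-03  9.840e-01  1.498e+00]
t 11.9 n 1 dist 4.7 deg 0.07
 turn [-0.0006, -0.0009, -0.0003] slide [0.4, 4.5, -1.1]
```

View pics/s10.png

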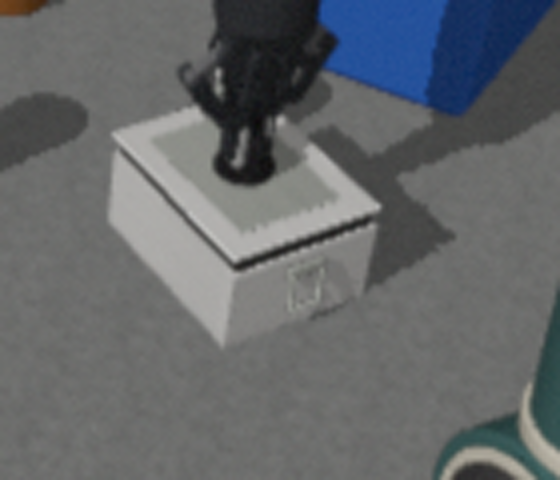

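The plug is in the mouth with no side force, and the lid edges run parallel to the container's. Now pressing in small steps.

>>> {"fn": "jog_arm", "kwargs": {"turn": [[0,0,0],[0,0,0],[0,0,0],[0,0,0],[0,0,0]], "slide": [[0,2,0],[0,2,0],[0,2,0],[0,0,0],[0,0,0]], "grip": [0,0,0,0,0]}}

```text
time: 12.45
tool_pos: [0.4467, -0.2278, 0.075]
tcp_rot: [-0.45, -1.972, 1.974]
wrist_force: [-0.7, 1.2, -1.2]
width: 0.15
```

```bash
python3 -c "
from h import *
st()"
```

```text
t 12.45 pos [ 0.4467 -0.2278  0.075 ] yaw -115.65 down [ 4.e-04 -1.e-03 -1.e+00] F [-0.67  1.16 -1.24] T [ 0.007  0.085 -0.071] w 0.150 q [-5.210e-01  6.500e-02  2.104e+00 -1.000e-03  9.720e-01  1.498e+00]
```

Contact came as predicted (about 1 mm squeeze at TCP z 0.075). Pressing 4 mm more.

>>> {"fn": "jog_arm", "kwargs": {"turn": [[0,0,0],[0,0,0],[0,0,0],[0,0,0],[0,0,0]], "slide": [[0,1,0],[0,1,0],[0,1,0],[0,1,0],[0,0,0]], "grip": [0,0,0,0,0]}}

```text
time: 12.95
tool_pos: [0.4468, -0.2278, 0.0715]
tcp_rot: [-0.45, -1.972, 1.974]
wrist_force: [-3.3, 2.8, 8.6]
width: 0.154
```

>>> {"fn": "jog_arm", "kwargs": {"turn": [[0,0,0],[0,0,0]], "slide": [[0,0,0],[0,0,0]], "grip": [0,0]}}

```text
time: 13.15
tool_pos: [0.4468, -0.2278, 0.0716]
tcp_rot: [-0.45, -1.973, 1.974]
wrist_force: [-3.5, 1.5, 7.5]
width: 0.149
```

```bash
python3 -c "
from h import *
st()
for i in range(4):
  p=cam('wrist');st()
save(p,'w11.png',1.4);C=cloud(p);print(lidedges(C,float(np.nanmedian(C[100:140,150:380,2])),.006))
p=cam('side');save(p,'s11.png',4,(280,110,420,230));p=cam('top');save(p,'t11.png',1.4)"
```

```text
t 13.15 pos [ 0.4468 -0.2278  0.0716] yaw -115.65 down [ 5.0e-04 -1.1e-03 -1.0e+00] F [-3.54  1.47  7.54] T [0.252 0.577 0.054] w 0.149 q [-5.210e-01  7.000e-02  2.106e+00 -1.000e-03  9.650e-01  1.498e+00]
t 13.20 pos [ 0.4468 -0.2278  0.0716] yaw -115.65 down [ 5.0e-04 -1.1e-03 -1.0e+00] F [-3.77  1.29  6.56] T [0.327 0.52  0.031] w 0.150 q [-5.210e-01  7.000e-02  2.106e+00 -1.000e-03  9.650e-01  1.498e+00]
t 13.25 pos [ 0.4468 -0.2278  0.0717] yaw -115.65 down [ 6.0e-04 -1.1e-03 -1.0e+00] F [-3.58  2.04  8.45] T [0.295 0.56  0.063] w 0.148 q [-5.210e-01  7.000e-02  2.106e+00 -1.000e-03  9.650e-01  1.498e+00]
t 13.30 pos [ 0.4468 -0.2278  0.0717] yaw -115.65 down [ 6.0e-04 -1.1e-03 -1.0e+00] F [-2.54  2.    7.25] T [ 0.306  0.542 -0.015] w 0.150 q [-5.210e-01  7.000e-02  2.106e+00 -1.000e-03  9.650e-01  1.498e+00]
t 13.35 pos [ 0.4468 -0.2278  0.0716] yaw -115.65 down [ 6.0e-04 -1.1e-03 -1.0e+00] F [-3.16  2.98  8.03] T [0.313 0.546 0.014] w 0.149 q [-5.210e-01  7.000e-02  2.106e+00 -1.000e-03  9.650e-01  1.498e+00]
[(80, 63.14, 520.0, -268.9), (60, -26.84, 503.4, -182.1), (60, -26.75, 451.1, -302.1)]
```

View pics/s11.png

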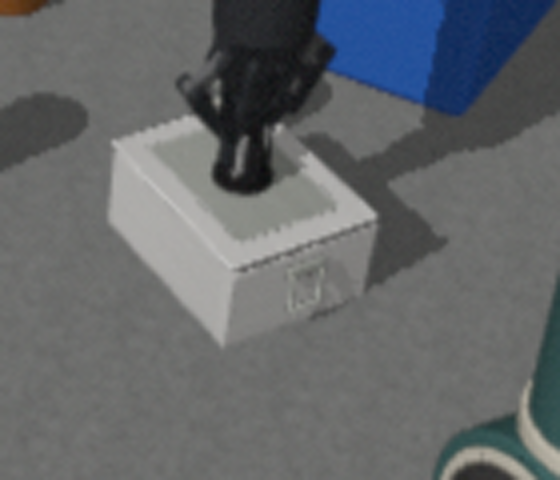

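View pics/w11.png

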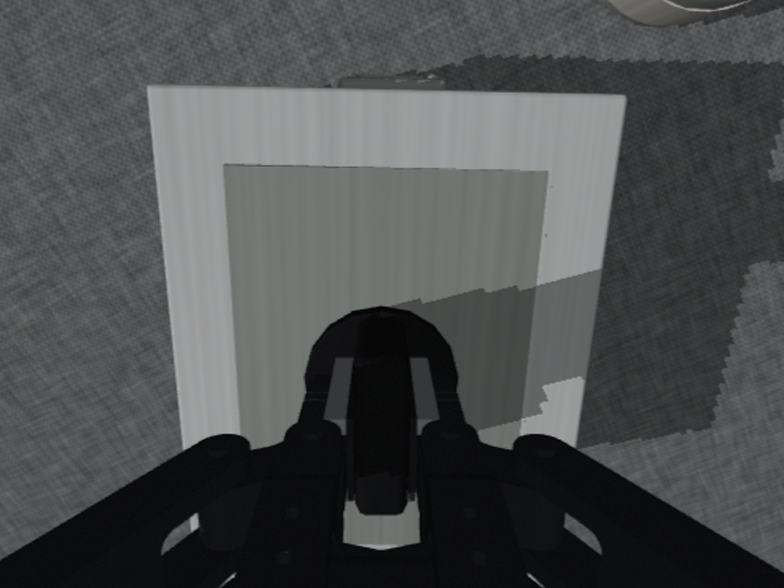

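View pics/t11.png

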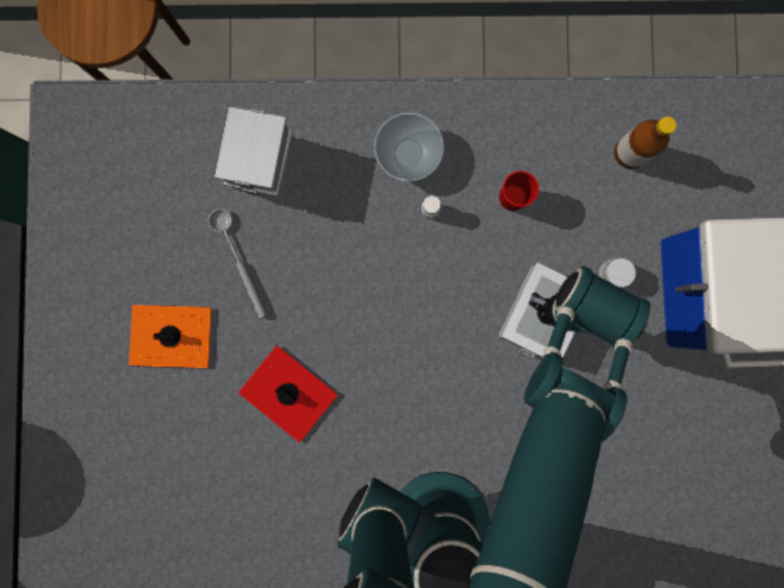

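Push is ~7.6 N at ~4.5 mm squeeze. I'll add 0.8 mm of press toward 10 N and ease the small side force with 0.5 mm along tool x.

>>> {"fn": "jog_arm", "kwargs": {"turn": [[0,0,0],[0,0,0],[0,0,0],[0,0,0],[0,0,0]], "slide": [[0.5,0.4,0],[0,0.4,0],[0,0,0],[0,0,0],[0,0,0]], "grip": [0,0,0,0,0]}}

```text
time: 13.95
tool_pos: [0.4469, -0.2278, 0.0712]
tcp_rot: [-0.451, -1.973, 1.975]
wrist_force: [-3.1, 1.6, 8.5]
width: 0.15
```

>>> {"fn": "jog_arm", "kwargs": {"turn": [[0,0,0],[0,0,0],[0,0,0],[0,0,0],[0,0,0]], "slide": [[0,0,0],[0,0,0],[0,0,0],[0,0,0],[0,0,0]], "grip": [0,0,0,0,0]}}

```text
time: 14.45
tool_pos: [0.4468, -0.2278, 0.0712]
tcp_rot: [-0.451, -1.973, 1.975]
wrist_force: [-3.3, 1.4, 7.7]
width: 0.15
```

```bash
python3 -c "
from h import *
F=[]
for i in range(10):
  p=cam('wrist');F.append(bot.read_state()['wrist_force'])
print(np.mean(F,0),np.std(F,0));st()
C=cloud(p);m=C[100:140,150:380].reshape(-1,3);print('lid top z',np.nanmedian(m[:,2]))
p=cam('top')
for t in ['cup','spoon','tin','shaker']:
  r=nets.search_frame(t,p); print(t,[(round(x['conf'],2),w(p,x['xyz']).round(3).tolist()) for x in r[:1]])
C=cloud(p);m=(C[...,2]>.068)&(C[...,2]<.1)&(np.hypot(C[...,0]-.447,C[...,1]+.226)<.12)
q=cv2.convexHull(C[m][:,:2].astype(np.float32)*1000).reshape(-1,2); print(cv2.minAreaRect(q))
"
```

```text
[-2.76647543  1.89416252  8.16507691] [0.39507975 0.48829138 0.46476984]
t 14.95 pos [ 0.4469 -0.2278  0.0712] yaw -115.65 down [ 0.0015 -0.0015 -1.    ] F [-2.9   2.04  8.32] T [0.316 0.539 0.019] w 0.151 q [-5.210e-01  6.900e-02  2.107e+00 -1.000e-03  9.630e-01  1.498e+00]
lid top z 0.07975396474906783
cup [(0.93, [0.714, -0.179, 0.046])]
spoon [(0.73, [0.56, 0.437, 0.01])]
tin [(0.77, [0.532, -0.378, 0.058])]
shaker [(0.47, [0.673, 0.016, 0.075])]
((447.9930725097656, -224.83697509765625), (132.95982360839844, 172.78622436523438), 63.23981857299805)
```

>>> {"fn": "jog_arm", "kwargs": {"turn": [[0,0,0],[0,0,0],[0,0,0],[0,0,0],[0,0,0]], "slide": [[0,0.5,0],[0,0.5,0],[0,0,0],[0,0,0],[0,0,0]], "grip": [0,0,0,0,0]}}

```text
time: 15.7
tool_pos: [0.4468, -0.2278, 0.0705]
tcp_rot: [-0.451, -1.973, 1.975]
wrist_force: [-3.8, 2.8, 9.7]
width: 0.15
```

```bash
python3 -c "
from h import *
F=[]
for i in range(8):
  p=cam('wrist');F.append(bot.read_state()['wrist_force'])
print(np.mean(F,0),np.std(F,0));st()"
```

```text
[-3.84030714  1.81823375  9.95679874] [0.50619518 0.34728255 0.3952273 ]
t 16.10 pos [ 0.4469 -0.2278  0.0705] yaw -115.65 down [ 0.0015 -0.0015 -1.    ] F [-4.12  1.83 10.13] T [0.424 0.662 0.003] w 0.150 q [-5.210e-01  7.000e-02  2.108e+00 -1.000e-03  9.620e-01  1.498e+00]
```

Push is 10.0 N with an estimated squeeze of 5.5 mm. Holding for 4 s.

>>> {"fn": "jog_arm", "kwargs": {"turn": [[0,0,0],[0,0,0],[0,0,0],[0,0,0],[0,0,0]], "slide": [[0,0,0],[0,0,0],[0,0,0],[0,0,0],[0,0,0]], "grip": [0,0,0,0,0]}}

```text
time: 16.6
tool_pos: [0.4469, -0.2278, 0.0705]
tcp_rot: [-0.451, -1.973, 1.975]
wrist_force: [-3.8, 2.2, 10.6]
width: 0.15
```

>>> {"fn": "jog_arm", "kwargs": {"turn": [[0,0,0],[0,0,0],[0,0,0],[0,0,0],[0,0,0]], "slide": [[0,0,0],[0,0,0],[0,0,0],[0,0,0],[0,0,0]], "grip": [0,0,0,0,0]}}

```text
time: 17.1
tool_pos: [0.4469, -0.2278, 0.0705]
tcp_rot: [-0.451, -1.973, 1.975]
wrist_force: [-4.4, 2.4, 10.4]
width: 0.152
```

>>> {"fn": "jog_arm", "kwargs": {"turn": [[0,0,0],[0,0,0],[0,0,0],[0,0,0],[0,0,0]], "slide": [[0,0,0],[0,0,0],[0,0,0],[0,0,0],[0,0,0]], "grip": [0,0,0,0,0]}}

```text
time: 17.6
tool_pos: [0.4468, -0.2278, 0.0705]
tcp_rot: [-0.451, -1.973, 1.975]
wrist_force: [-4.2, 2.4, 9.8]
width: 0.154
```

>>> {"fn": "jog_arm", "kwargs": {"turn": [[0,0,0],[0,0,0],[0,0,0],[0,0,0],[0,0,0]], "slide": [[0,0,0],[0,0,0],[0,0,0],[0,0,0],[0,0,0]], "grip": [0,0,0,0,0]}}

```text
time: 18.1
tool_pos: [0.4469, -0.2278, 0.0705]
tcp_rot: [-0.451, -1.973, 1.975]
wrist_force: [-3.7, 2.1, 10.6]
width: 0.152
```

>>> {"fn": "jog_arm", "kwargs": {"turn": [[0,0,0],[0,0,0],[0,0,0],[0,0,0],[0,0,0]], "slide": [[0,0,0],[0,0,0],[0,0,0],[0,0,0],[0,0,0]], "grip": [0,0,0,0,0]}}

```text
time: 18.6
tool_pos: [0.4468, -0.2278, 0.0705]
tcp_rot: [-0.451, -1.973, 1.975]
wrist_force: [-4.2, 2.6, 9.9]
width: 0.149
```

>>> {"fn": "jog_arm", "kwargs": {"turn": [[0,0,0],[0,0,0],[0,0,0],[0,0,0],[0,0,0]], "slide": [[0,0,0],[0,0,0],[0,0,0],[0,0,0],[0,0,0]], "grip": [0,0,0,0,0]}}

```text
time: 19.1
tool_pos: [0.4469, -0.2278, 0.0705]
tcp_rot: [-0.451, -1.973, 1.975]
wrist_force: [-3.9, 2.0, 9.7]
width: 0.153
```

```bash
python3 -c "
from h import *
st()
p=cam('wrist');C=cloud(p);print(lidedges(C,float(np.nanmedian(C[100:140,150:380,2])),.006))
st();print(bot.finish_job())"
```

```text
t 19.10 pos [ 0.4469 -0.2278  0.0705] yaw -115.65 down [ 0.0015 -0.0015 -1.    ] F [-3.89  2.02  9.7 ] T [0.392 0.696 0.016] w 0.153 q [-5.210e-01  7.000e-02  2.108e+00 -1.000e-03  9.620e-01  1.498e+00]
[(80, 63.12, 521.9, -265.2), (60, -26.59, 503.5, -182.0), (60, -26.81, 433.4, -293.2)]
t 19.15 pos [ 0.4468 -0.2278  0.0705] yaw -115.65 down [ 0.0014 -0.0015 -1.    ] F [-3.18  3.57  9.79] T [0.397 0.658 0.014] w 0.153 q [-5.210e-01  7.000e-02  2.108e+00 -1.000e-03  9.620e-01  1.498e+00]
the job is handed in; nothing more can be done
None
```

I twisted the vent cap shut and fitted the aluminium lid into the open container. I then pressed it down with a steady push of about 10 N for over 3 s. The job was handed in at about 19 s with the arm still holding; it reports no verdict.

**Last checks**
- **Push:** 9.7–10.6 N throughout the hold.
- **Seal:** squeezed about 5.5 mm, estimated from the tool height and the force. The seal itself was not measured directly.
- **Lid position:** within 1–2 mm of the mouth's middle and well under 1° from square. The tool stayed within 0.002 rad of vertical.
- **Vent cap:** about 0.02 rad or less from shut. The lid turned about 2° at the end of the twist, which shows the cap reached its stop.
- **Other things on the table:** cup, spoon, tin and shaker were within about 5 mm of where they started. That is no more than the measuring error.

**What disagreed or stayed imperfect**
- **Fingertip height:** both cameras showed the fingertips about 43 mm higher than the given tool offset implies. The first grasp closed on air above the wing. I went by the pictures and regrasped lower.
- **Sideways force:** about 4 N remained during the hold. It is probably friction on the seal, though light contact with the mouth wall is possible. A 0.5 mm shift did not remove it.
- **Camera spread:** top and wrist views put the container's centre about 2–3 mm apart. The side-view edge fits were too noisy to use.

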